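Start the clinic centrifuge on its third speed

ROBOT

A 6-joint arm with a two-finger parallel gripper is mounted at the origin on the work surface. World frame = base frame: x ahead of the robot, y to its left, z up, the work surface at z = 0. Lengths are in m, angles in rad, forces in N, time in s.
With the tool pointing down it reaches from about 0.325 to 0.9 m from the base axis. Payload 6.1 kg.
Tool frame: the origin (TCP) lies on the mounting face of the last link; the fingertips stand 182 mm ahead of it and the grasp point (between the pads) lies arm.grip_depth ahead of it (arm.grip_depth is the distance from the TCP to the grasp point, in m); y points along the fingers, x is the direction in which the jaws open and shut, and the axes are right-handed (so a half turn about y gives the same grasp; the last joint's range is limited). The gripper opens to 87 mm and grips with 3 to 60 N. Pads are 19 mm wide; open, the fingers measure 117 mm over their backs; the gripper's body (75 mm by 190 mm) begins 51 mm behind the grasp point.
Start: joints at [-1.302, 0.22, 1.526, -0, 1.395, -0.126], TCP at [0.24, -0.577, 0.405] pointing down, gripper open.
Joint ranges: [-2.98, 2.98], [-0.91, 2.08], [0.09, 2.57], [-1.24, 4.39], [0.2, 2.65], [-2.68, 2.68]. Speed limits (rad/s): [2.57, 2.57, 3.01, 3.14, 3.14, 3.14].

INTERFACE

Orientations are given as a rotation vector (axis times angle).
In Python, from bench import arm gives the robot as it stands.
- The arm moves only by the shell command python3 -m crank 'ROWS' [FORCE]. ROWS is JSON, a list of rows, each an object of numbers: "fingers": the closure in counts, from 0 (fully open) to 255 (shut); "dx", "dy", "dz": the shift along the tool's x, y, z in m; "roll": the turn about the tool's y in degrees. In form: [{"fingers": .., "dx": .., "dy": .., "dz": .., "roll": ..}, ...]. A call has 1 to 5 rows; each row shifts and turns the commanded pose from where the row before left it, along the tool's axes as they then stand; what a row does not reach is not made up. A row lasts 1/8 s, in which the tool goes at most 62.5 mm and 10.7 degrees, less where a joint would pass 70% of its speed; a pose out of reach is approached as far as the arm can. A call is refused whole if a number of a shift passes 0.0625 or a number of a turn 10.7, either way. A call with a gripper value outside its range is refused whole. The fingers move at their own pace and stop on an object; FORCE is the grip in N (left out, the last holds). Time passes only in rows, so rows that do not move let the fingers close. It gives the time, the measured TCP pose, the force and the opening at its end, in the units of the state.
- arm.get_state(): the state, without advancing time (a new reading comes with each control period).
- arm.grab_frame(name): name is "scene" or "top"; returns a dict with "frame" (400x640x3 uint8, red, green, blue), "range_z" (400x640 float32, m along the optical axis (not along the pixel's ray), 0 where there is no reading), "fx", "fy", "cx", "cy" (pixels), "world_to_cam" (4x4, takes a point from world to camera coordinates). Camera axes: x right, y up, looking along -z (the intrinsics and any distortion apply to the point x, -y, -z); pixel columns grow to the right and rows downward; lengths in m; the calibration is good to about 2 mm. A picture is of the moment at which its call begins.
- arm.close_job(): hands the job in, once; it reports no verdict.
The state is a dict: "clock": time; "q": joint angles; "joint_vel": joint speeds; "effort": joint torques, N m; "position": TCP position; "eef_rot": TCP orientation; "ft_force": force on the tool from outside, world axes, zero at the start; "wrist_torque": the same for the moment, N m; "width": opening from 0.0 (shut) to 1.0 (fully open).
Only numpy, scipy, OpenCV 4.12 (cv2) and the standard library are available. Lean on these libraries where they do the work, as an engineer would, in place of code of your own. Each camera call takes 0.05 s, during which the arm holds its last target.

TASK

The loaded bench centrifuge stands with its lid up, and it starts only with the lid shut and its speed selector brought up from zero. First push the lid fully shut, then turn the bar-grip selector on its sloping front panel anticlockwise back to its end stop, and from the stop turn it clockwise three clicks and leave it resting in that click. Let go, and do not shift the other things on the bench.

Things in the scene. Friction and masses are not known exactly. Their poses are not given: they have to be found in the camera images.
- centrifuge: White bench centrifuge, fixed; 340 deep (x), 250 wide (y), 150 high with the lid shut. Origin: centre of its underside, on the bench. -x side: front with sloping grey control panel; +x: back with the lid's hinge; z up. The deck round the rotor bowl is 120 high, from 44 before to 170 behind the centre; tubes in the rotor stay below the deck.
- lid (a joint): Angle of the lid about its hinge, rad: 0 = shut, positive = raised (up to 1.3). The hinge is stiff: the lid stays where it is left, and 1 to 6 N down on its front edge swings it. No catch: shut is simply flat on the deck.
- lid_hinge (a point): Point on the lid's hinge line (parallel to the machine's y), mid-width, 155 behind the machine's centre and 122 above the bench. Axes as the lid: -x from the hinge to the free front edge, z out of the lid's outer face.
- lid_edge (a point): Point on the lid's outer face (on top when shut), mid-width, 25 from the free front edge: 170 from the hinge line along the lid and 28 out from it. Moves with the lid; axes as the lid. The lid is white, 195 long, 220 wide, 28 thick, with a round window; its top is 150 high when shut.
- panel: Sloping control panel, fixed in the machine, 100 up the slope by 230 wide, flat apart from the selector. Origin: on the selector's axis at the panel's face, 80 above the bench, 45 right of mid-width seen from the front. z: out of the panel along the selector's axis, leaning 35 degrees from vertical towards the front; x: up the slope; y: left seen from the front.
- selector_grip (a point): Point on the selector's axis, 17 out from the panel, at mid-height of the bar; axes as the panel (does not turn with the selector). Black selector: round skirt 46 diameter reaching 7 out from the panel, and across it a straight bar grip 40 long, 12 wide, from 7 to 26 out from the panel, with a white line on its pointer end.
- selector (a joint): Selector angle, rad, clockwise positive seen facing the panel. 0 = anticlockwise end stop, pointer 75 degrees left of straight up the slope. Six sprung clicks 30 degrees (0.524) apart, 0 to 2.618 (other stop), with white ticks (longer at 0). Starts on click 1 to 5. About 0.1 N m per click; let go part-way it snaps to the nearer click. Third click: 1.571, pointer 15 degrees right of up-slope.
- tube_rack: Bystander: white tube rack 60 x 170 x 62 with capped tubes to 86 high, beside the machine's left side. Origin at the centre of its underside.
- stain_bottle: Bystander: amber dropper bottle, 38 diameter, 98 high, beside the machine's right side. Origin at the centre of its underside.
- specimen_jar: Bystander: clear screw jar with white cap, 62 diameter, 69 high, beside the machine's left side. Origin at the centre of its underside.
- slide_box: Bystander: flat grey slide box 80 x 85 x 35, in front of the machine. Origin at the centre of its underside.
- marker_pen: Bystander: white and black marker pen, 130 long, 15 thick, lying in front of the machine. Origin at the centre of its underside.
- glove_carton: Bystander: glove carton 125 x 240 x 75. Origin at the centre of its underside.
- sample_tray: Bystander: clear open tray 120 x 170 x 40, two compartments. Origin at the centre of its underside.

How it is judged:
By the outcome, as a careful person would: the job done as asked, in the order asked, and still so for the second after the job is handed in, with the robot touching nothing.
It also fails if it takes over 53 s, if anything falls off the work surface, if the arm or the gripper's body presses on something with over 40 N, if the wrist force passes 120 N, or if a joint passes its speed limit or range.

## Working session

There is one attempt and no reset: what is moved stays moved. The work goes in short steps, Python scripts to look and compute and a shell command to move; the robot and the scene stay as the last step left them, time stands still between calls to the robot, and variables do not carry over. Pictures are saved under pics/ and viewed, and the job is handed in when it is done.

```bash
ls; mkdir -p pics
python3 - <<'E'
from bench import arm
import cv2, numpy as np
print(arm.grip_depth)
s=arm.get_state()
for k,v in s.items(): print(k,np.round(v,4))
for n in("scene","top"):
    f=arm.grab_frame(n); cv2.imwrite(f"pics/{n}0.png",f["frame"][:,:,::-1]); np.savez(f"{n}0.npz",**f)
    print(n,f["fx"],f["fy"],f["cx"],f["cy"],np.round(f["world_to_cam"],3), f.keys())
E
```

```text
pics
0.1635
clock 0.0
q [-1.3021  0.2212  1.5276 -0.      1.3947 -0.1261]
joint_vel [ 0.0001 -0.0009 -0.0001 -0.0002 -0.0005 -0.0007]
effort [ 1.10000e-03 -4.94600e+01 -3.87383e+01  7.00000e-02  5.65000e-02
 -1.00000e-04]
position [ 0.2403 -0.5767  0.4036]
eef_rot [-1.3692  0.9147 -0.9123]
ft_force [ 0.6229 -0.1404 -0.6909]
wrist_torque [-0.0164  0.0033 -0.0236]
width 0.9991
scene 372.24988697678646 372.24988697678646 313.2720600375969 197.9638727686854 [[ 0.637  0.771  0.006 -0.419]
 [-0.622  0.51   0.594  0.219]
 [ 0.455 -0.382  0.804 -1.275]
 [ 0.     0.     0.     1.   ]] dict_keys(['frame', 'range_z', 'fx', 'fy', 'cx', 'cy', 'world_to_cam'])
top 399.8735332001307 399.8735332001307 321.2449656467526 191.12982265709493 [[-0.007 -1.     0.012  0.091]
 [ 0.986 -0.005  0.167 -0.585]
 [-0.167  0.013  0.986 -0.948]
 [ 0.     0.     0.     1.   ]] dict_keys(['frame', 'range_z', 'fx', 'fy', 'cx', 'cy', 'world_to_cam'])
```

View pics/scene0.png

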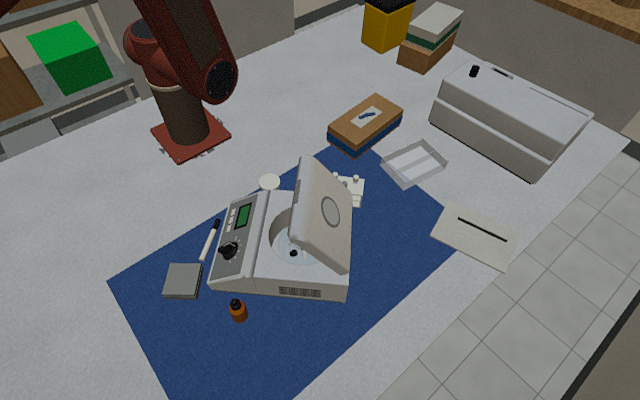

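View pics/top0.png

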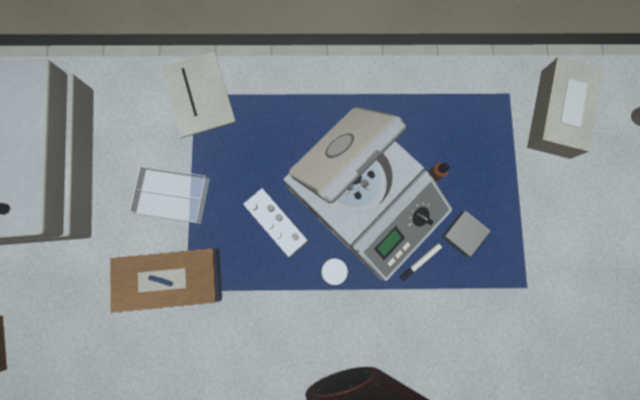

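The scene view shows the lid up around (320,210), the selector at about (230,250) and the bottle at (237,310). The top view puts the selector at (422,216), the slide box at (468,234), the pen at (421,262) and the lid's free edge near (310,190). Next I'll zoom in and measure.

```bash
cat > h.py <<'E'
import numpy as np, cv2
def deproj(f,u,v,z=None):
    z=f["range_z"][int(round(v)),int(round(u))] if z is None else z
    c=np.array([(u-f["cx"])/f["fx"]*z,-(v-f["cy"])/f["fy"]*z,-z,1]); return (np.linalg.inv(f["world_to_cam"])@c)[:3]
def proj(f,p):
    c=f["world_to_cam"]@np.r_[p,1]; return f["cx"]+f["fx"]*c[0]/-c[2], f["cy"]-f["fy"]*c[1]/-c[2]
def onplane(f,u,v,n,d): # n.p=d
    o=np.linalg.inv(f["world_to_cam"])[:3,3]; r=deproj(f,u,v,1.)-o
    return o+r*(d-n@o)/(n@r)
def cloud(f):
    v,u=np.mgrid[0:400,0:640]; z=f["range_z"]
    c=np.stack([(u-f["cx"])/f["fx"]*z,-(v-f["cy"])/f["fy"]*z,-z,np.ones_like(z)],-1)
    return (c@np.linalg.inv(f["world_to_cam"]).T)[...,:3]
def load(n): return dict(np.load(n+".npz"))
E
python3 - <<'E'
from h import *
f=load("top0");g=load("scene0")
for n,f,(x0,x1,y0,y1) in(("t",f,(270,500,100,290)),("s",g,(190,370,150,310))):
    cv2.imwrite(f"pics/{n}crop.png",cv2.resize(f["frame"][y0:y1,x0:x1,::-1],None,fx=3.3,fy=3.1 if n=="t" else 3.3,interpolation=2))
P=cloud(load("top0"))
for u,v in((422,216),(430,190),(385,262),(450,205),(390,275),(435,180),(468,234),(421,262),(442,170),(425,165),(400,225),(335,270),(300,180),(395,120)): print(u,v,P[v,u].round(3))
E
```

```text
422 216 [ 0.515 -0.144  0.113]
430 190 [ 0.578 -0.169  0.102]
385 262 [ 0.411 -0.062  0.071]
450 205 [ 0.548 -0.231  0.053]
390 275 [ 0.38  -0.077  0.048]
435 180 [ 0.619 -0.209  0.014]
468 234 [ 0.478 -0.278  0.033]
421 262 [ 0.41  -0.161  0.016]
442 170 [ 0.631 -0.207  0.081]
425 165 [ 0.663 -0.189 -0.   ]
400 225 [ 0.496 -0.096  0.096]
335 270 [0.393 0.057 0.066]
300 180 [0.583 0.134 0.205]
395 120 [ 0.687 -0.055  0.281]
```

Run:
```python
from h import *
# fit panel plane
for n in("top0","scene0"):
    f=load(n);P=cloud(f)
    # lid
    if n=="top0":
        sel=[(u,v) for u in range(290,400) for v in range(105,200)]
```

```text
(no output)
```

View pics/tcrop.png

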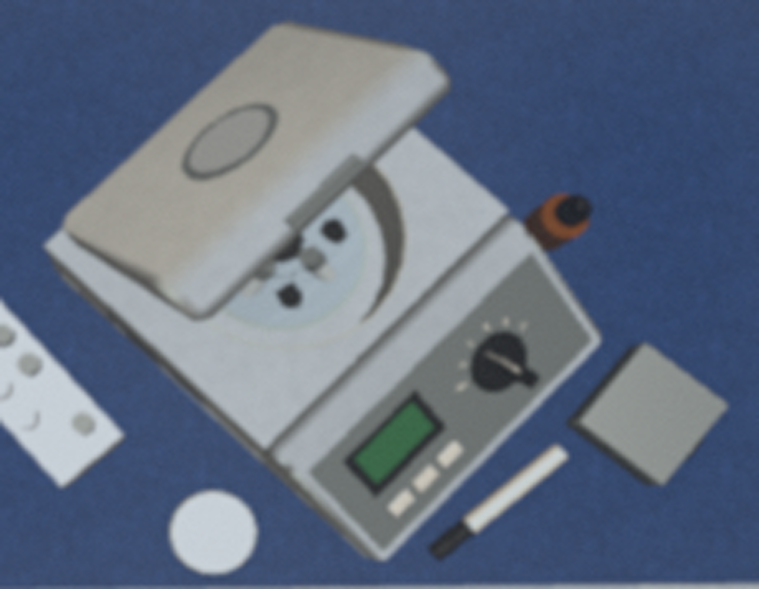

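View pics/scrop.png

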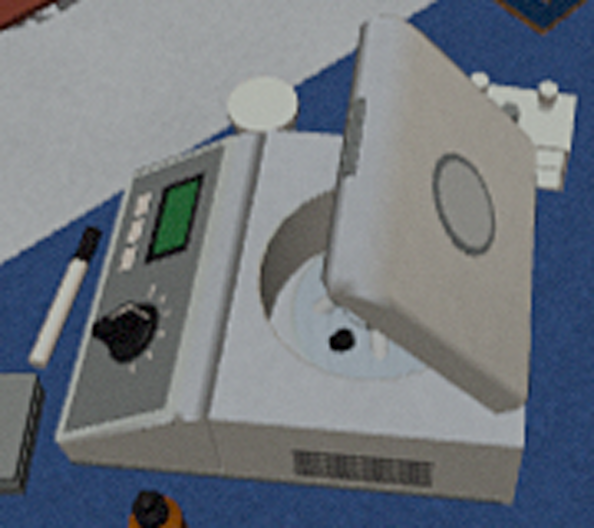

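Run:
```python
from h import *
for n,poly in(("top0",[(372,252),(396,228),(412,217),(428,185),(447,202),(388,272)]),("scene0",[(258,197),(240,280),(213,280),(238,195)])):
    f=load(n);P=cloud(f)
    m=np.zeros((400,640),np.uint8)
    x0,x1,y0,y1=(360,460,170,285) if n=="top0" else (200,275,185,295)
    m[y0:y1,x0:x1]=1
    hsv=cv2.cvtColor(f["frame"],cv2.COLOR_RGB2HSV)
    ok=(m>0)&(P[...,2]>.03)&(P[...,2]<.115)&(hsv[...,1]<60)&(hsv[...,2]>60)
    Q=P[ok]
    rng=np.random.default_rng(0);best=0
    for _ in range(500):
        a,b,c=Q[rng.choice(len(Q),3,False)]; nn=np.cross(b-a,c-a); l=np.linalg.norm(nn)
        if l<1e-5: continue
        nn/=l; nn*=np.sign(nn[2])
        if not .7<nn[2]<.9: continue
        i=abs((Q-a)@nn)<.003
        if i.sum()>best: best=i.sum();I=i
    q=Q[I];c=q.mean(0);nn=np.linalg.svd(q-c,full_matrices=False)[2][2];nn*=np.sign(nn[2])
    print(n,best,"normal",nn.round(4),"tilt",np.degrees(np.arccos(nn[2])),"yaw of -n",np.degrees(np.arctan2(-nn[1],-nn[0])), "d",nn@c)
    # deck/edges: horizontal lines. body footprint: points above z>.03 excluding lid
    # lid plane
    x0,x1,y0,y1=(285,410,105,205) if n=="top0" else (300,355,160,270)
    Q=P[y0:y1,x0:x1].reshape(-1,3);Q=Q[Q[:,2]>.15];best=0
    for _ in range(800):
        a,b,c=Q[rng.choice(len(Q),3,False)]; nn=np.cross(b-a,c-a); l=np.linalg.norm(nn)
        if l<1e-5: continue
        nn/=l; nn*=np.sign(nn[2])
        i=abs((Q-a)@nn)<.003
        if i.sum()>best: best=i.sum();I=i
    q=Q[I];c=q.mean(0);nn=np.linalg.svd(q-c,full_matrices=False)[2][2]
    if nn[0]<0: nn=-nn
    print(" lid",best,nn.round(3),"angle",np.degrees(np.arccos(nn[2])),"yaw",np.degrees(np.arctan2(nn[1],nn[0])),"centroid",c.round(3),"zmax",Q[:,2].max())
```

```text
top0 3256 normal [-0.4035 -0.403   0.8215] tilt 34.766964248072824 yaw of -n 44.964227854985005 d -0.08269715970861434
 lid 4069 [0.555 0.559 0.615] angle 52.01904865605517 yaw 45.19444682120973 centroid [0.646 0.048 0.229] zmax 1.0312193489892465
scene0 2146 normal [-0.4021 -0.4053  0.821 ] tilt 34.815674383670334 yaw of -n 45.225545077827206 d -0.08113381315383078
 lid 3900 [0.561 0.558 0.611] angle 52.35472982819553 yaw 44.855085778816246 centroid [0.657 0.04  0.224] zmax 0.8978088535226966
```

```bash
cat >> h.py <<'E'
yaw=np.radians(45.05); mx=np.array([np.cos(yaw),np.sin(yaw),0]); my=np.array([-mx[1],mx[0],0]); ez=np.array([0,0,1.])
t=np.radians(35); pn=-np.sin(t)*mx+np.cos(t)*ez; px=np.cos(t)*mx+np.sin(t)*ez; py=np.cross(pn,px)
E
python3 - <<'E'
from h import *
print(py,my)
D={"top0":-.0827,"scene0":-.0811}
for n in D:
    f=load(n);d=D[n];P=cloud(f);h=P@pn-d
    g=f["frame"].astype(int)
    x0,x1,y0,y1=(400,450,195,245) if n=="top0" else (205,250,230,280)
    dark=np.zeros((400,640),bool);dark[y0:y1,x0:x1]=(g[y0:y1,x0:x1].max(-1)<70)&(P[y0:y1,x0:x1,2]>.06)
    # bounding in panel plane at h=7 / and 3D bar points
    bar=np.zeros_like(dark);bar[y0:y1,x0:x1]=(h[y0:y1,x0:x1]>.021)&(h[y0:y1,x0:x1]<.03)
    B=P[bar];C=np.c_[B@px,B@py]
    print(n,"bar",len(B),"h",np.percentile(h[bar],[10,50,90]).round(4))
    r=cv2.minAreaRect((C*1000).astype(np.float32));print(r)
    cc=np.array(r[0])/1000; print("centre axis at panel",(cc[0]*px+cc[1]*py+d*pn).round(4))
    vv,uu=np.nonzero(dark);S=np.array([onplane(f,u,v,pn,d+.007) for u,v in zip(uu,vv)])
    C=np.c_[S@px,S@py]; print("dark",len(C),C.min(0),C.max(0), "median",np.median(C,0), cv2.minEnclosingCircle((C*1000).astype(np.float32)))
    # grey panel mask
    m=cv2.inRange(f["frame"],(95,95,90),(150,150,145))
    on=(abs(h)<.004)&(P[...,2]>.03)&(P[...,2]<.115)
    print("panel grey samples",g[on].mean(0))
    lab=np.zeros((400,640),bool); x0,x1,y0,y1=(350,460,165,285) if n=="top0" else (200,275,180,300); lab[y0:y1,x0:x1]=1
    Q=P[on&lab];r=np.c_[Q@px,Q@py]
    print("panel region pct y",np.percentile(r[:,1],[.5,99.5]),"x",np.percentile(r[:,0],[.5,99.5]))
    gm=on&lab&(g.max(-1)<150 if n=="top0" else g.max(-1)<135)
    Q=P[gm];r=np.c_[Q@px,Q@py]; print("grey",len(r),np.percentile(r[:,1],[1,50,99]),np.percentile(r[:,0],[1,99]))
    # whole body
    Q=P[(P[...,2]>.112)&(P[...,2]<.125)];
E
```

```text
[-0.70772358  0.70648944  0.        ] [-0.70772358  0.70648944  0.        ]
top0 bar 71 h [0.0226 0.0245 0.0262]
((260.1712646484375, -471.20660400390625), (40.34119415283203, 11.887839317321777), 15.686030387878418)
centre axis at panel [ 0.5176 -0.1485  0.0815]
dark 245 [ 0.22789332 -0.49176877] [ 0.28778929 -0.39274117] median [ 0.26464873 -0.46694834] ((256.8994445800781, -442.934326171875), 50.300498962402344)
panel grey samples [113.97340692 121.95810336 120.10938284]
panel region pct y [-0.54920387 -0.30273157] x [0.19843076 0.3212917 ]
grey 2983 [-0.54445249 -0.41912506 -0.30382782] [0.19980972 0.31129088]
scene0 bar 52 h [0.0221 0.0235 0.0246]
((258.7657775878906, -470.3916015625), (38.734107971191406, 12.201374053955078), 15.099976539611816)
centre axis at panel [ 0.5155 -0.1494  0.082 ]
dark 232 [ 0.21796185 -0.50059394] [ 0.29107834 -0.4467554 ] median [ 0.26170099 -0.47365685] ((254.0361328125, -472.1138610839844), 38.689605712890625)
panel grey samples [100.32685298 106.42851357 101.14783313]
panel region pct y [-0.54812366 -0.30286582] x [0.1970595  0.31973827]
grey 1896 [-0.53998627 -0.43052501 -0.3083703 ] [0.20569584 0.30975691]
```

```bash
cat >> h.py <<'E'
from scipy.spatial.transform import Rotation as Ro
PO=np.array([.5165,-.149,.080]); ymid=-.426
C0=.382*mx+ymid*my   # machine centre
def M(u,w,z): return C0+u*mx+w*my+z*ez   # machine coords (m)
def toM(p): p=np.asarray(p)-C0; return np.array([p@mx,p@my,p[2]])
def st():
    from bench import arm
    s=arm.get_state(); R=Ro.from_rotvec(s["eef_rot"]).as_matrix(); tip=np.array(s["position"])+.182*R[:,1]
    print("clk",round(s["clock"],2),"tipM(mm)",(toM(tip)*1000).round(1),"F",np.round(s["ft_force"],1),"Fm",np.round([s["ft_force"]@mx,s["ft_force"]@my],1),"w",round(s["width"],2),"toolx az rel my deg",round(np.degrees(np.arctan2(R[1,0],R[0,0]))-45.05-90,1))
    return s,R,tip
def delta(R,tip,target):  # machine target mm -> tool shift m
    return (R.T@(M(*(np.array(target)/1000))-tip)).round(4)
E
python3 - <<'E'
from h import *
s,R,tip=st(); print(R.round(3),tip.round(3)); print("panelO M",toM(PO), "C0",C0, "lid edge w", M(.073,0,.2735))
print(delta(R,tip,(90,0,340)))
print("reach TCP",np.linalg.norm(M(.09,0,0)))
P=cloud(load("top0"))
for n,u,v in (("bottle",441,170),("box",468,234),("pen",421,262),("rack",275,222),("jar",335,270)): print(n,(toM(P[v,u])*1000).round(0))
E
```

```text
clk 0.1 tipM(mm) [-620.2 -151.2  221.8] F [ 0.4  0.1 -0.1] Fm [ 0.3 -0.2] w 1.0 toolx az rel my deg -202.4
[[ 0.385 -0.     0.923]
 [-0.923  0.002  0.385]
 [-0.002 -1.     0.   ]] [ 0.24  -0.576  0.222]
panelO M [-0.12254901 -0.04480616  0.08      ] C0 [ 0.57136921 -0.0306141   0.        ] lid edge w [0.62294294 0.02104972 0.2735    ]
[-0.411  -0.1174  0.5988]
reach TCP 0.6358144383387342
bottle [ -81. -165.   80.]
box [-241. -109.   33.]
pen [-207.   22.   16.]
rack [118. 208.  64.]
jar [-64. 188.  66.]
```

```bash
python3 -m crank '[{"fingers":255,"dy":-0.042,"roll":-7.5},{"dy":-0.042,"roll":-7.5},{"dy":-0.042,"roll":-7.4},{}]' 20
python3 - <<'E'
from h import *
s,R,tip=st(); print(R.round(3)); print(delta(R,tip,(92,0,340)))
E
```

```text
clk 0.1 tipM(mm) [-620.2 -151.2  221.8] F [ 0.4  0.1 -0.1] Fm [ 0.3 -0.2] w 1.0 toolx az rel my deg -202.4
[[ 0.385 -0.     0.923]
 [-0.923  0.002  0.385]
 [-0.002 -1.     0.   ]]
[-0.4118 -0.1174  0.6007]invalid input
```

```bash
python3 -m crank '[{"fingers":255,"dx":0,"dy":-0.042,"dz":0,"roll":-7.5},{"fingers":255,"dx":0,"dy":-0.042,"dz":0,"roll":-7.5},{"fingers":255,"dx":0,"dy":-0.042,"dz":0,"roll":-7.4},{"fingers":255,"dx":0,"dy":0,"dz":0,"roll":0}]' 20
python3 - <<'E'
from h import *
s,R,tip=st(); print(R.round(3)); print(delta(R,tip,(92,0,340)))
E
```

```text
clock: 0.6
position: [0.2405, -0.5771, 0.5354]
eef_rot: [-1.488, 0.61, -0.617]
ft_force: [-0.0, -0.6, -1.2]
width: 0.631
clk 0.6 tipM(mm) [-621.2 -153.1  353.4] F [-0.  -0.6 -1.2] Fm [-0.4 -0.4] w 0.63 toolx az rel my deg -180.0
[[ 0.708  0.002  0.706]
 [-0.706 -0.007  0.708]
 [ 0.006 -1.    -0.004]]
[-0.153   0.0098  0.7133]
```

```bash
python3 -m crank '[{"fingers":255,"dx":-0.0128,"dy":0,"dz":0.0595,"roll":0},{"fingers":255,"dx":-0.0128,"dy":0,"dz":0.0595,"roll":0},{"fingers":255,"dx":-0.0128,"dy":0,"dz":0.0595,"roll":0},{"fingers":255,"dx":-0.0128,"dy":0,"dz":0.0595,"roll":0},{"fingers":255,"dx":-0.0128,"dy":0,"dz":0.0595,"roll":0}]'; python3 -m crank '[{"fingers":255,"dx":-0.0128,"dy":0,"dz":0.0595,"roll":0},{"fingers":255,"dx":-0.0128,"dy":0,"dz":0.0595,"roll":0},{"fingers":255,"dx":-0.0128,"dy":0,"dz":0.0595,"roll":0},{"fingers":255,"dx":-0.0128,"dy":0,"dz":0.0595,"roll":0},{"fingers":255,"dx":-0.0128,"dy":0,"dz":0,"roll":0}]'
python3 - <<'E'
from h import *
s,R,tip=st(); print(R.round(3)); print(delta(R,tip,(92,0,330)))
E
```

```text
clock: 1.23
position: [0.406, -0.3194, 0.529]
eef_rot: [-1.481, 0.616, -0.613]
ft_force: [0.8, -0.6, -0.8]
width: 0.062
clock: 1.85
position: [0.5297, -0.1044, 0.5283]
eef_rot: [-1.482, 0.613, -0.607]
ft_force: [0.7, -0.5, 0.2]
width: 0.005
clk 1.85 tipM(mm) [-81.7 -22.  346.3] F [ 0.7 -0.5  0.2] Fm [ 0.1 -0.8] w 0.01 toolx az rel my deg -179.8
[[ 0.71  -0.003  0.704]
 [-0.704  0.002  0.71 ]
 [-0.004 -1.    -0.001]]
[-0.0213  0.0163  0.1738]
```

```bash
python3 -m crank '[{"fingers":255,"dx":-0.008,"dy":0,"dz":0.057,"roll":0},{"fingers":255,"dx":-0.008,"dy":0,"dz":0.057,"roll":0},{"fingers":255,"dx":-0.005,"dy":0,"dz":0.057,"roll":0},{"fingers":255,"dx":0,"dy":0,"dz":0,"roll":0}]'
python3 - <<'E'
from h import *
from bench import arm
s,R,tip=st(); print(R.round(3)); print(delta(R,tip,(85,0,277)))
f=arm.grab_frame("scene"); cv2.imwrite("pics/s1.png",cv2.resize(f["frame"][20:300,180:440,::-1],None,fx=2.1,fy=2.1))
E
```

```text
clock: 2.35
position: [0.6355, 0.0303, 0.5277]
eef_rot: [-1.484, 0.615, -0.608]
ft_force: [-0.4, -1.0, -0.0]
width: 0.006
clk 2.35 tipM(mm) [ 88.   -1.7 345.7] F [-0.4 -1.  -0. ] Fm [-1.  -0.4] w 0.01 toolx az rel my deg -179.9
[[ 0.709 -0.004  0.705]
 [-0.705  0.001  0.709]
 [-0.003 -1.    -0.002]]
[-0.0015  0.0687 -0.0028]
```

View pics/s1.png

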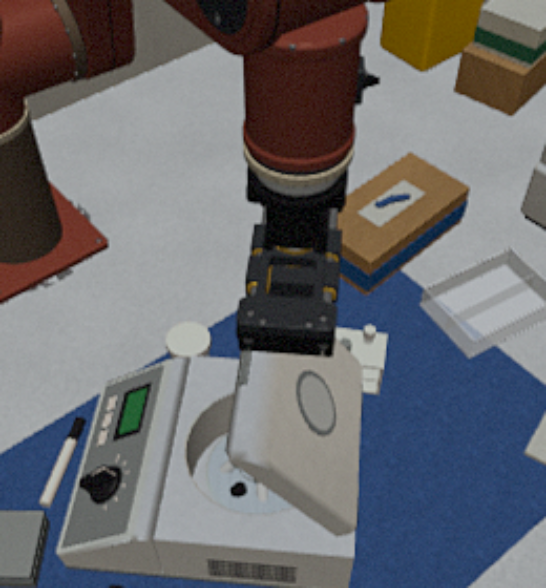

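Run:
```python
from h import *
from bench import arm
s,R,tip=st()
f=arm.grab_frame("scene")
cen=np.linalg.inv(f["world_to_cam"])[:3,3]; print("cam M",toM(cen))
for d in (0,.05,.11,.182):
    p=np.array(s["position"])+d*R[:,1]; u,v=proj(f,p); print(d,((u-180)*2.1,(v-20)*2.1),u,v,f["range_z"][int(v),int(u)],-(f["world_to_cam"]@np.r_[p,1])[2])
for n,p in (("edge mid",M(.0571,0,.2928)),("hinge",M(.155,0,.122)),("edgeR",M(.0571,-.11,.2928)),("edgeL",M(.0571,.11,.2928))):
    u,v=proj(f,p); print(n,((u-180)*2.1,(v-20)*2.1))
f=arm.grab_frame("top"); cv2.imwrite("pics/t1.png",cv2.resize(f["frame"][90:290,260:480,::-1],None,fx=3,fy=3))
```

```text
clk 2.4 tipM(mm) [ 86.2  -2.4 346.3] F [-0.6 -1.4 -0.5] Fm [-1.4 -0.6] w 0.0 toolx az rel my deg -180.0
cam M [ 0.11670075 -0.46544193  0.89780885]
0 (np.float64(295.19468453026485), np.float64(164.64291633752921)) 320.5688973953642 98.40138873215676 0.52249193 0.5725717498804477
0.05 (np.float64(293.6437369122312), np.float64(216.13013294491552)) 319.8303509105863 122.91911092615024 0.59289014 0.6128764550781943
0.11 (np.float64(292.0321720287543), np.float64(269.6296768802754)) 319.06293906131157 148.39508422870256 0.6334984 0.66124210131549
0.182 (np.float64(290.38437595113726), np.float64(324.33199731109005)) 318.2782742624463 174.4438082433762 0.5739322 0.719280876800245
edge mid (np.float64(260.0279865565753), np.float64(355.4780358669892))
hinge (np.float64(346.98024255894404), np.float64(453.2306133899403))
edgeR (np.float64(246.72342011575242), np.float64(452.1119808815663))
edgeL (np.float64(271.24583339245834), np.float64(274.0003868851679))
```

View pics/t1.png

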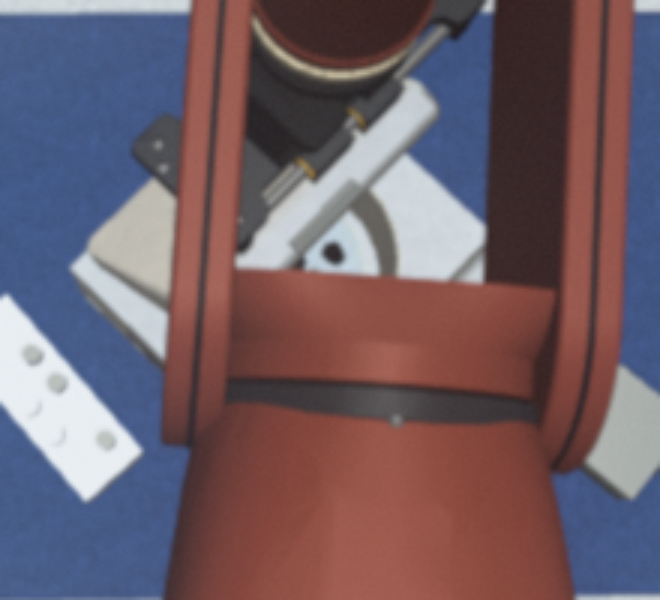

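```bash
python3 -m crank '[{"fingers":255,"dx":0,"dy":0.035,"dz":-0.003,"roll":0},{"fingers":255,"dx":0,"dy":0.033,"dz":-0.003,"roll":0},{"fingers":255,"dx":0,"dy":0.008,"dz":-0.004,"roll":0},{"fingers":255,"dx":0,"dy":0.008,"dz":-0.01,"roll":0},{"fingers":255,"dx":0,"dy":0,"dz":0,"roll":0}]'
python3 -c "
from h import *
s,R,tip=st();print(delta(R,tip,(52.5,0,252.9)),delta(R,tip,(28.7,0,228.1)))"
```

```text
clock: 3.12
position: [0.6197, 0.0129, 0.4476]
eef_rot: [-1.482, 0.614, -0.616]
ft_force: [0.6, -0.3, -0.1]
width: 0.006
clk 3.12 tipM(mm) [ 65.   -3.7 265.6] F [ 0.6 -0.3 -0.1] Fm [ 0.2 -0.6] w 0.01 toolx az rel my deg -180.1
[-0.0037  0.0127 -0.0125] [-0.0036  0.0375 -0.0363]
```

Run:
```python
from h import *
from bench import arm
f=arm.grab_frame("scene"); cv2.imwrite("pics/s2.png",cv2.resize(f["frame"][20:300,180:440,::-1],None,fx=2.1,fy=2.1))
P=cloud(f)
Q=P[150:290,285:370].reshape(-1,3);Q=Q[(Q[:,2]>.14)&(Q[:,2]<.3)];m=(Q-C0)
b=[np.polyfit(m[:,0]@mx[:1] if 0 else m@mx,Q[:,2],1)]
print(b, np.arctan(b[0][0]))
```

```text
[array([-0.96386923,  0.31054976])] -0.7670024907393566
```

View pics/s2.png

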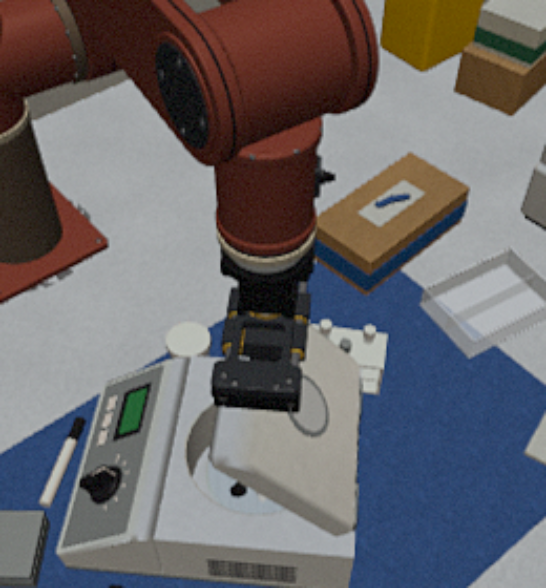

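The lid has already moved down from its first angle, to about 0.77 rad. The gripper body sits over it at (260,385) in the crop. I'll keep following the arc.

```bash
python3 -m crank '[{"fingers":255,"dx":0,"dy":0.0125,"dz":-0.0135,"roll":0},{"fingers":255,"dx":0,"dy":0.0125,"dz":-0.012,"roll":0},{"fingers":255,"dx":0,"dy":0.0125,"dz":-0.012,"roll":0},{"fingers":255,"dx":0,"dy":0.0145,"dz":-0.009,"roll":0},{"fingers":255,"dx":0,"dy":0.0145,"dz":-0.009,"roll":0}]'
python3 -c "
from h import *
s,R,tip=st();print(delta(R,tip,(.6,0,175)),delta(R,tip,(-5.5,0,150)))"
```

```text
clock: 3.8
position: [0.5808, -0.0257, 0.3795]
eef_rot: [-1.482, 0.613, -0.614]
ft_force: [1.1, 0.6, 0.8]
width: 0.006
clk 3.8 tipM(mm) [ 10.2  -3.3 197.5] F [1.1 0.6 0.8] Fm [ 1.2 -0.4] w 0.01 toolx az rel my deg -180.0
[-0.0033  0.0225 -0.0096] [-0.0033  0.0475 -0.0157]
```

```bash
python3 -m crank '[{"fingers":255,"dx":0,"dy":0.012,"dz":-0.005,"roll":0},{"fingers":255,"dx":0,"dy":0.012,"dz":-0.005,"roll":0},{"fingers":255,"dx":0,"dy":0.012,"dz":-0.003,"roll":0},{"fingers":255,"dx":0,"dy":0.008,"dz":-0.003,"roll":0},{"fingers":255,"dx":0,"dy":0.003,"dz":0,"roll":0}]'
python3 -c "
from h import *
s,R,tip=st()"
```

```text
clock: 4.42
position: [0.5693, -0.0365, 0.333]
eef_rot: [-1.483, 0.615, -0.612]
ft_force: [-6.1, 0.2, 13.4]
width: -0.0
clk 4.42 tipM(mm) [ -5.9  -2.5 151. ] F [-6.1  0.2 13.4] Fm [-4.2  4.5] w -0.0 toolx az rel my deg -180.0
```

```bash
python3 -m crank '[{"fingers":255,"dx":0,"dy":0.002,"dz":0,"roll":0},{"fingers":255,"dx":0,"dy":0.001,"dz":0,"roll":0}]'
python3 -c "
from h import *
s,R,tip=st()"
```

```text
clock: 4.68
position: [0.5694, -0.0365, 0.3329]
eef_rot: [-1.483, 0.615, -0.612]
ft_force: [-13.2, 1.5, 21.9]
width: 0.006
clk 4.67 tipM(mm) [ -5.8  -2.5 150.9] F [-13.2   1.5  21.9] Fm [-8.3 10.4] w 0.01 toolx az rel my deg -180.0
```

The tip stopped firm at 150.9 mm with 22 N on it, so the lid is on the deck. Next I'll lift and move back over the front to check.

```bash
python3 -m crank '[{"fingers":255,"dx":0,"dy":-0.03,"dz":0,"roll":0},{"fingers":255,"dx":0.01,"dy":-0.02,"dz":-0.05,"roll":0},{"fingers":255,"dx":0.01,"dy":0,"dz":-0.06,"roll":0},{"fingers":255,"dx":0,"dy":0,"dz":-0.05,"roll":0},{"fingers":255,"dx":0,"dy":0,"dz":0,"roll":0}]'
python3 - <<'E'
from h import *
from bench import arm
s,R,tip=st()
f=arm.grab_frame("scene"); cv2.imwrite("pics/s3.png",cv2.resize(f["frame"][20:300,180:440,::-1],None,fx=2.1,fy=2.1))
P=cloud(f); m=(P-C0)@mx; l=(P-C0)@my
k=(abs(l)<.09)&(m>-.03)&(m<.14)&(P[...,2]>.1)&(P[...,2]<.3)
print(k.sum(),np.polyfit(m[k],P[k][:,2],1),np.percentile(P[k][:,2],[5,50,95]))
E
```

```text
clock: 5.3
position: [0.4692, -0.1657, 0.3804]
eef_rot: [-1.482, 0.617, -0.617]
ft_force: [-0.4, 0.1, 0.7]
width: 0.005
clk 5.3 tipM(mm) [-167.9  -23.2  198.4] F [-0.4  0.1  0.7] Fm [-0.1  0.4] w 0.0 toolx az rel my deg -180.3
4647 [0.00642403 0.14994603] [0.1475024  0.15033973 0.15304971]
```

View pics/s3.png

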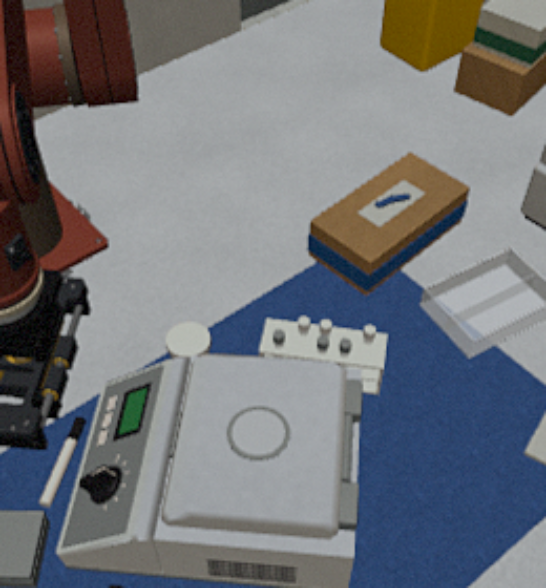

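The lid is flat: the depth fit gives 150 mm and a slope of 0.006. Now I'll lower the closed fingers to the left of the selector's tail, on the downhill side.

```bash
python3 -m crank '[{"fingers":255,"dx":0,"dy":0.04,"dz":0.009,"roll":0},{"fingers":255,"dx":-0.001,"dy":0.04,"dz":0,"roll":0.3},{"fingers":255,"dx":0,"dy":0.02,"dz":0,"roll":0},{"fingers":255,"dx":0,"dy":0,"dz":0,"roll":0}]'
python3 - <<'E'
from h import *
from bench import arm
s,R,tip=st(); print(R.round(3), delta(R,tip,(-158.5,-22.4,84)))
f=arm.grab_frame("scene"); cv2.imwrite("pics/s4.png",cv2.resize(f["frame"][180:310,180:300,::-1],None,fx=4.5,fy=4.5,interpolation=2))
E
```

```text
clock: 5.85
position: [0.4764, -0.1554, 0.2784]
eef_rot: [-1.481, 0.62, -0.613]
ft_force: [0.8, 0.2, 0.2]
width: 0.008
clk 5.85 tipM(mm) [-155.6  -20.2   96.4] F [0.8 0.2 0.2] Fm [ 0.7 -0.4] w 0.01 toolx az rel my deg -180.2
[[ 0.705 -0.003  0.709]
 [-0.709  0.002  0.705]
 [-0.004 -1.    -0.001]] [ 0.0022  0.0124 -0.0029]
```

View pics/s4.png

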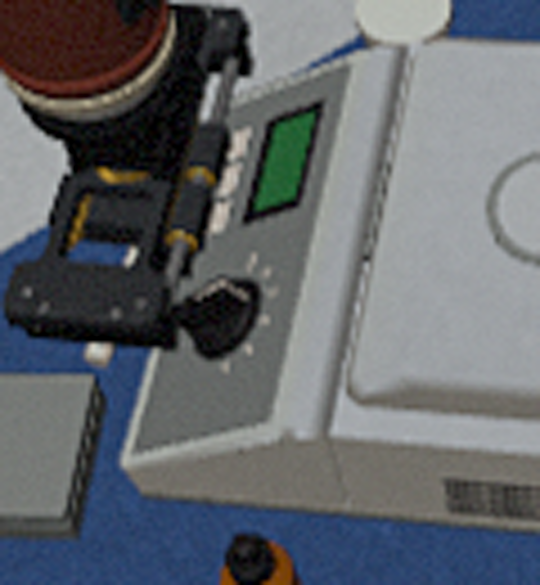

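The selector stays visible at crop (215,315), with its tail partly behind the gripper. I'll lower to working height and push right in steps.

```bash
python3 -m crank '[{"fingers":255,"dx":0,"dy":0.012,"dz":-0.003,"roll":0},{"fingers":255,"dx":0.003,"dy":0,"dz":0,"roll":0},{"fingers":255,"dx":0.002,"dy":0,"dz":0,"roll":0},{"fingers":255,"dx":0,"dy":0,"dz":0,"roll":0}]'
python3 -c "
from h import *
s,R,tip=st()"
```

```text
clock: 6.4
position: [0.4781, -0.1628, 0.2688]
eef_rot: [-1.481, 0.617, -0.619]
ft_force: [0.4, -0.0, -0.4]
width: 0.005
clk 6.4 tipM(mm) [-159.4  -27.6   86.8] F [ 0.4 -0.  -0.4] Fm [ 0.2 -0.3] w 0.0 toolx az rel my deg -180.3
```

```bash
python3 -m crank '[{"fingers":255,"dx":0.003,"dy":0,"dz":0,"roll":0},{"fingers":255,"dx":0.003,"dy":0,"dz":0,"roll":0},{"fingers":255,"dx":0.002,"dy":0,"dz":0,"roll":0}]'
python3 - <<'E'
from h import *
from bench import arm
s,R,tip=st()
f=arm.grab_frame("scene"); cv2.imwrite("pics/s5.png",cv2.resize(f["frame"][180:310,180:300,::-1],None,fx=4.5,fy=4.5,interpolation=2))
E
```

```text
clock: 6.78
position: [0.4828, -0.1673, 0.2679]
eef_rot: [-1.479, 0.621, -0.614]
ft_force: [-6.5, 8.2, 7.4]
width: 0.006
clk 6.78 tipM(mm) [-159.4  -33.    85.9] F [-6.5  8.2  7.4] Fm [ 1.2 10.3] w 0.01 toolx az rel my deg -180.3
```

View pics/s5.png

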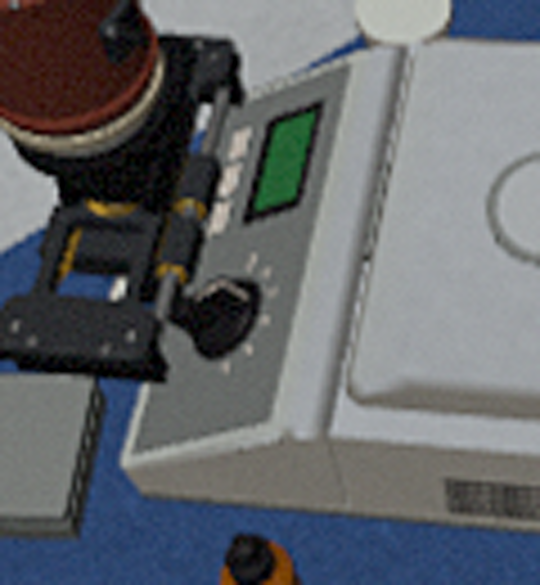

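```bash
python3 -m crank '[{"fingers":255,"dx":0.0025,"dy":0,"dz":0.001,"roll":0},{"fingers":255,"dx":0.0025,"dy":0,"dz":0.001,"roll":0},{"fingers":255,"dx":0.002,"dy":0,"dz":0.002,"roll":0},{"fingers":255,"dx":0,"dy":0,"dz":0,"roll":0}]'
python3 - <<'E'
from h import *
from bench import arm
s,R,tip=st()
f=arm.grab_frame("scene"); cv2.imwrite("pics/s6.png",cv2.resize(f["frame"][180:310,180:300,::-1],None,fx=4.5,fy=4.5,interpolation=2))
E
```

```text
clock: 7.32
position: [0.4896, -0.1704, 0.2673]
eef_rot: [-1.483, 0.623, -0.612]
ft_force: [-9.5, -1.1, 3.6]
width: 0.004
clk 7.33 tipM(mm) [-157.5  -39.9   85.3] F [-9.5 -1.1  3.6] Fm [-7.5  6. ] w 0.0 toolx az rel my deg -180.3
```

View pics/s6.png

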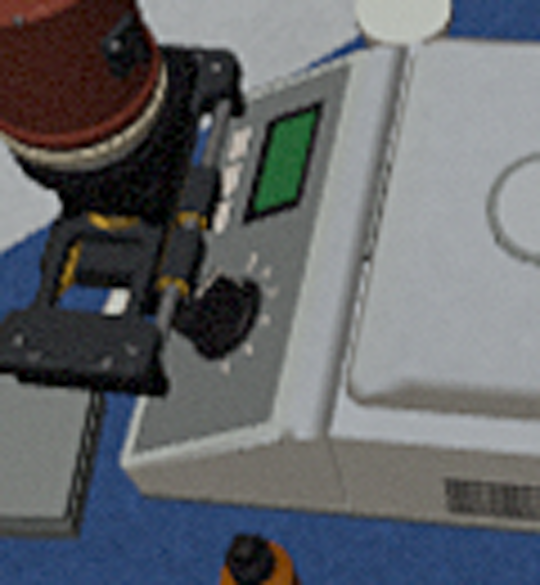

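```bash
python3 -m crank '[{"fingers":255,"dx":0.0005,"dy":0,"dz":0.002,"roll":0},{"fingers":255,"dx":0.0005,"dy":0,"dz":0.002,"roll":0},{"fingers":255,"dx":0,"dy":0,"dz":0.002,"roll":0},{"fingers":255,"dx":0,"dy":0,"dz":0,"roll":0}]'
python3 -c "
from h import *
s,R,tip=st()"
```

```text
clock: 7.88
position: [0.4923, -0.169, 0.2672]
eef_rot: [-1.49, 0.628, -0.608]
ft_force: [-25.8, -11.7, 12.2]
width: 0.004
clk 7.88 tipM(mm) [-156.2  -40.3   85.2] F [-25.8 -11.7  12.2] Fm [-26.5  10. ] w 0.0 toolx az rel my deg -180.3
```

```bash
python3 -m crank '[{"fingers":255,"dx":0,"dy":0,"dz":0.002,"roll":0},{"fingers":255,"dx":0,"dy":0,"dz":0,"roll":0}]'
python3 - <<'E'
from h import *
from bench import arm
s,R,tip=st()
f=arm.grab_frame("scene"); cv2.imwrite("pics/s7.png",cv2.resize(f["frame"][180:310,180:300,::-1],None,fx=4.5,fy=4.5,interpolation=2))
E
```

```text
clock: 8.12
position: [0.493, -0.1685, 0.2672]
eef_rot: [-1.493, 0.629, -0.607]
ft_force: [-30.9, -16.5, 14.6]
width: 0.002
clk 8.12 tipM(mm) [-155.9  -40.4   85.3] F [-30.9 -16.5  14.6] Fm [-33.5  10.2] w 0.0 toolx az rel my deg -180.3
```

View pics/s7.png

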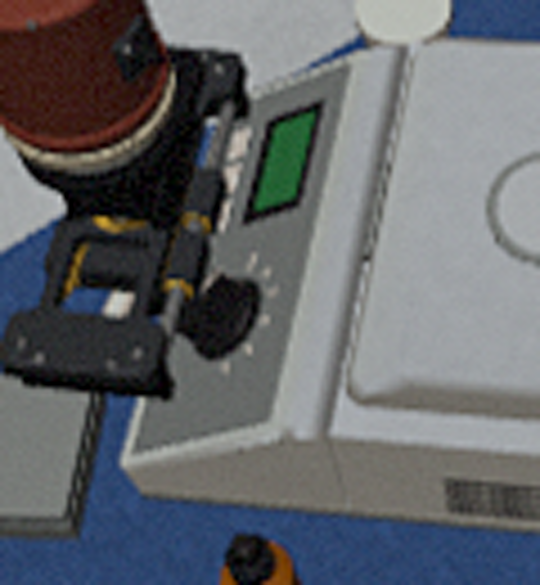

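The force rose to 35 N and the tip stopped, which suggests the end stop. I'll back off and look.

```bash
python3 -m crank '[{"fingers":255,"dx":0,"dy":0,"dz":-0.02,"roll":0},{"fingers":255,"dx":0,"dy":-0.03,"dz":-0.02,"roll":0},{"fingers":255,"dx":-0.03,"dy":-0.05,"dz":-0.02,"roll":0},{"fingers":255,"dx":-0.03,"dy":0,"dz":-0.05,"roll":0},{"fingers":255,"dx":0,"dy":0,"dz":0,"roll":0}]'
cat > knob.py <<'E'
from h import *
from bench import arm
import sys
s,R,tip=st()
for n in ("top","scene"):
    f=arm.grab_frame(n); P=cloud(f); d=PO@pn; 
    rel=P-PO; a=rel@px; w=rel@py; h=rel@pn
    k=(h>.020)&(h<.032)&(np.hypot(a,w)<.032)
    C=np.c_[a[k],w[k]]*1000
    if len(C)>10: print(n,len(C),cv2.minAreaRect(C.astype(np.float32)))
    u,v=map(int,proj(f,PO)); cv2.imwrite(f"pics/{n}_{sys.argv[1]}.png",cv2.resize(f["frame"][v-35:v+35,u-45:u+45,::-1],None,fx=7,fy=7,interpolation=2))
E
python3 knob.py k1
```

```text
clock: 8.8
position: [0.3749, -0.2005, 0.3485]
eef_rot: [-1.481, 0.619, -0.621]
ft_force: [-0.6, 0.7, 0.8]
width: 0.009
clk 8.8 tipM(mm) [-259.1   18.8  166.5] F [-0.6  0.7  0.8] Fm [0.1 0.9] w 0.01 toolx az rel my deg -180.5
top 78 ((1.2305002212524414, 0.1909332275390625), (41.99915313720703, 12.863871574401855), 44.55581283569336)
scene 77 ((0.9106779098510742, 0.7042884826660156), (39.47614288330078, 14.026473999023438), 40.7133903503418)
```

View pics/scene_k1.png

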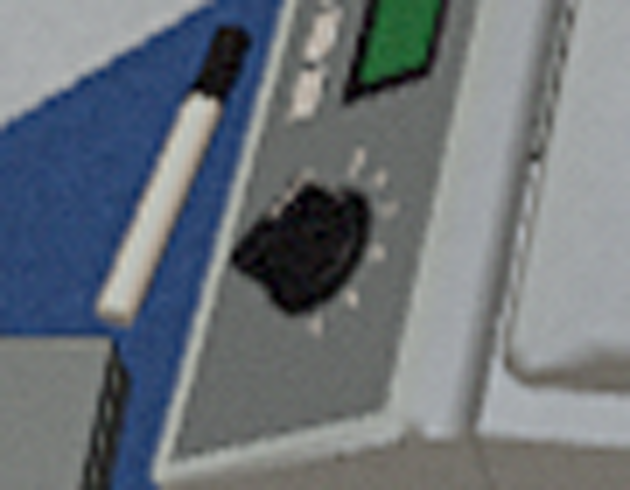

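View pics/top_k1.png

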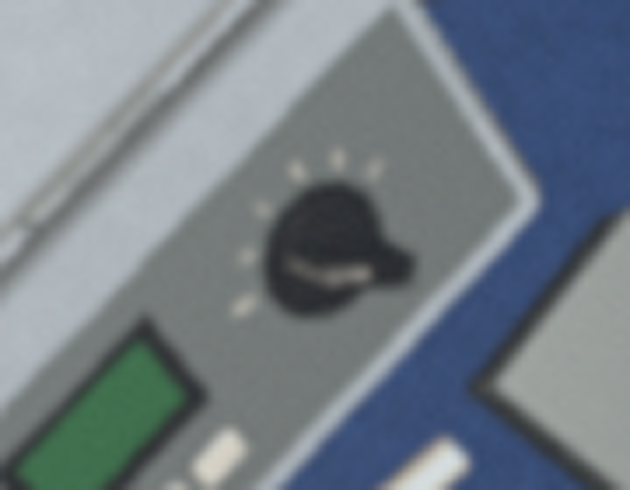

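The bar is at 45° left, which is click 1, so it stopped short and hasn't reached the end stop. I'll push again with the flat uphill face of the fingers at the tail's very end, which gives a longer lever.

```bash
python3 -m crank '[{"fingers":255,"dx":0.045,"dy":0,"dz":0.04,"roll":0},{"fingers":255,"dx":0.04,"dy":0.02,"dz":0.04,"roll":0.4},{"fingers":255,"dx":0,"dy":0.04,"dz":0.005,"roll":0},{"fingers":255,"dx":0,"dy":0.02,"dz":0,"roll":0},{"fingers":255,"dx":0,"dy":0,"dz":0,"roll":0}]'
python3 -c "
from h import *
s,R,tip=st();print(delta(R,tip,(-168,-66.8,85)))"
```

```text
clock: 9.52
position: [0.4976, -0.1998, 0.2655]
eef_rot: [-1.479, 0.626, -0.618]
ft_force: [-0.0, 1.3, -0.0]
width: 0.004
clk 9.53 tipM(mm) [-172.   -66.5   83.5] F [-0.   1.3 -0. ] Fm [0.9 0.9] w 0.0 toolx az rel my deg -180.7
[ 0.0003 -0.0015  0.004 ]
```

```bash
python3 -m crank '[{"fingers":255,"dx":0,"dy":0,"dz":0.005,"roll":0},{"fingers":255,"dx":0,"dy":0,"dz":0.003,"roll":0},{"fingers":255,"dx":0,"dy":0,"dz":0.003,"roll":0},{"fingers":255,"dx":0,"dy":0,"dz":0.002,"roll":0}]'
python3 -c "
from h import *
s,R,tip=st()"
```

```text
clock: 10.02
position: [0.507, -0.1916, 0.2689]
eef_rot: [-1.48, 0.622, -0.624]
ft_force: [-0.2, -0.6, 0.0]
width: 0.007
clk 10.03 tipM(mm) [-159.4  -68.4   86.9] F [-0.2 -0.6  0. ] Fm [-0.6 -0.2] w 0.01 toolx az rel my deg -180.7
```

```bash
python3 -m crank '[{"fingers":255,"dx":0,"dy":0,"dz":0.002,"roll":0},{"fingers":255,"dx":0,"dy":0,"dz":0.002,"roll":0}]'
python3 -c "
from h import *
s,R,tip=st()"
```

```text
clock: 10.28
position: [0.5093, -0.1895, 0.2684]
eef_rot: [-1.482, 0.624, -0.623]
ft_force: [-5.4, -6.5, 2.3]
width: 0.002
clk 10.28 tipM(mm) [-156.7  -68.3   86.4] F [-5.4 -6.5  2.3] Fm [-8.4 -0.8] w 0.0 toolx az rel my deg -180.7
```

```bash
python3 -m crank '[{"fingers":255,"dx":0,"dy":0,"dz":0.002,"roll":0},{"fingers":255,"dx":0,"dy":0,"dz":0.002,"roll":0}]'
python3 -c "
from h import *
s,R,tip=st()"
```

```text
clock: 10.52
position: [0.5127, -0.1874, 0.2687]
eef_rot: [-1.482, 0.622, -0.626]
ft_force: [1.1, -7.0, -0.5]
width: 0.006
clk 10.53 tipM(mm) [-152.6  -69.9   86.7] F [ 1.1 -7.  -0.5] Fm [-4.2 -5.8] w 0.01 toolx az rel my deg -180.8
```

```bash
python3 -m crank '[{"fingers":255,"dx":0,"dy":0,"dz":0.002,"roll":0},{"fingers":255,"dx":0,"dy":0,"dz":0.001,"roll":0}]'
python3 -c "
from h import *
s,R,tip=st()"
```

```text
clock: 10.78
position: [0.5151, -0.1852, 0.269]
eef_rot: [-1.481, 0.621, -0.626]
ft_force: [0.3, -5.2, -0.7]
width: 0.004
clk 10.78 tipM(mm) [-149.3  -70.    87. ] F [ 0.3 -5.2 -0.7] Fm [-3.5 -3.9] w 0.0 toolx az rel my deg -180.7
```

```bash
python3 -m crank '[{"fingers":255,"dx":0,"dy":0,"dz":0.002,"roll":0},{"fingers":255,"dx":0,"dy":0,"dz":0.001,"roll":0}]'
python3 -c "
from h import *
s,R,tip=st()"; python3 knob.py k2
```

```text
clock: 11.02
position: [0.5173, -0.1831, 0.269]
eef_rot: [-1.481, 0.621, -0.626]
ft_force: [0.0, -5.4, -0.1]
width: 0.004
clk 11.03 tipM(mm) [-146.2  -70.1   87. ] F [ 0.  -5.4 -0.1] Fm [-3.8 -3.8] w 0.0 toolx az rel my deg -180.7
clk 11.03 tipM(mm) [-146.2  -70.1   87. ] F [ 0.  -5.4 -0.1] Fm [-3.8 -3.8] w 0.0 toolx az rel my deg -180.7
scene 14 ((6.42636775970459, -7.422206878662109), (48.42171859741211, 6.1624755859375), 67.13191986083984)
```

View pics/scene_k2.png

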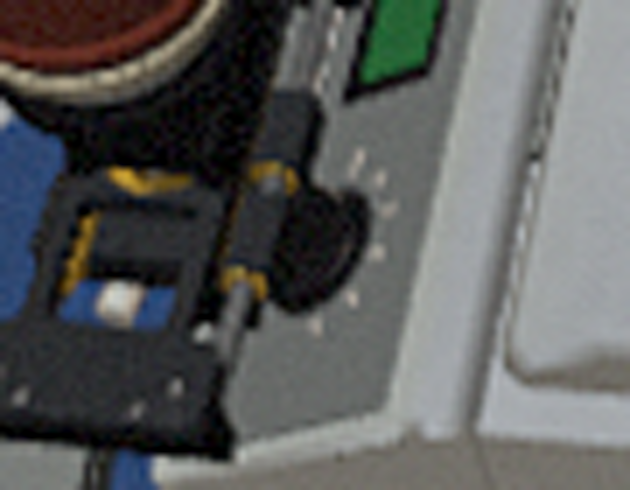

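View pics/top_k2.png

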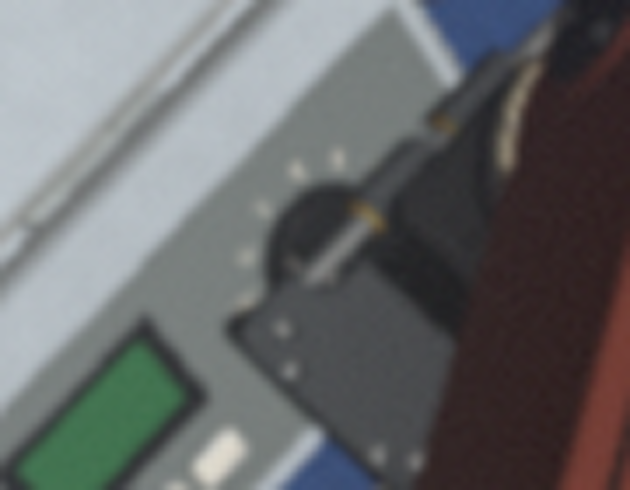

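```bash
python3 -m crank '[{"fingers":255,"dx":0.003,"dy":-0.03,"dz":0,"roll":0},{"fingers":255,"dx":0,"dy":-0.04,"dz":-0.02,"roll":0},{"fingers":255,"dx":-0.045,"dy":0,"dz":-0.04,"roll":0},{"fingers":255,"dx":-0.04,"dy":0,"dz":-0.045,"roll":0},{"fingers":255,"dx":0,"dy":0,"dz":0,"roll":0}]'; python3 knob.py k3
python3 - <<'E'
from h import *
from bench import arm
f=arm.grab_frame("scene");cv2.imwrite("pics/s8.png",cv2.resize(f["frame"][100:300,100:300,::-1],None,fx=3,fy=3,interpolation=2))
E
```

```text
clock: 11.75
position: [0.3811, -0.1957, 0.3371]
eef_rot: [-1.478, 0.627, -0.623]
ft_force: [1.1, 0.0, -0.5]
width: 0.006
clk 11.75 tipM(mm) [-251.4   18.4  155.1] F [ 1.1  0.  -0.5] Fm [ 0.8 -0.8] w 0.01 toolx az rel my deg -180.9
top 74 ((1.745121955871582, 0.4607372283935547), (39.51312255859375, 12.210224151611328), 45.82904815673828)
scene 75 ((0.5944700241088867, 0.5964565277099609), (39.71182632446289, 13.711321830749512), 42.63792037963867)
```

View pics/s8.png

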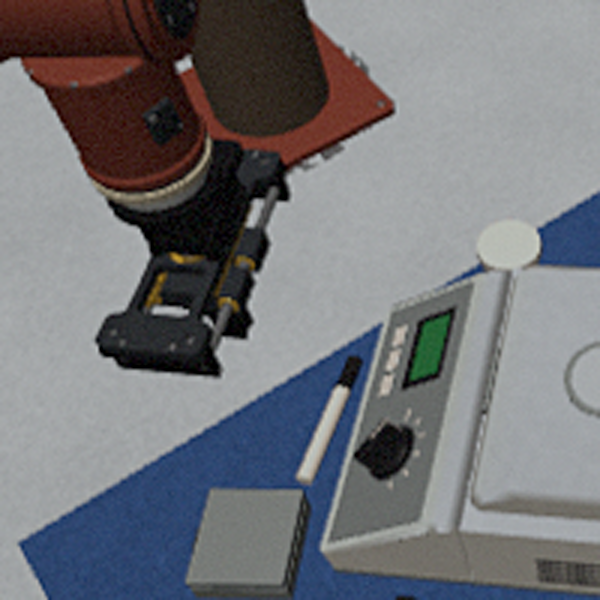

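View pics/top_k3.png

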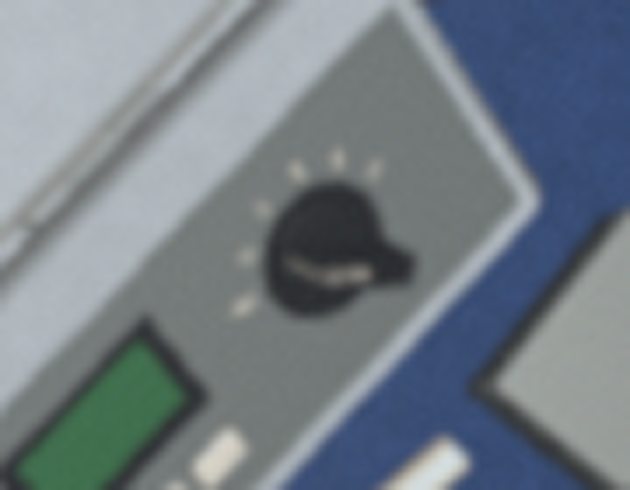

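Still at click 1. The fingers slid past the bar's end because they are narrower along x than I assumed (half-width about 10 mm). I'll try again with the fingers centred on the tail's end corner and lower.

```bash
python3 -m crank '[{"fingers":255,"dx":0.04,"dy":0,"dz":0.04,"roll":0.4},{"fingers":255,"dx":0.034,"dy":0.02,"dz":0.038,"roll":0.4},{"fingers":255,"dx":0,"dy":0.04,"dz":0,"roll":0},{"fingers":255,"dx":0,"dy":0.017,"dz":0,"roll":0},{"fingers":255,"dx":0,"dy":0,"dz":0,"roll":0}]'
python3 -c "
from h import *
s,R,tip=st();print(delta(R,tip,(-164,-57,79)))"
```

```text
clock: 12.52
position: [0.4916, -0.195, 0.2597]
eef_rot: [-1.476, 0.637, -0.631]
ft_force: [0.4, 1.3, 0.3]
width: 0.005
clk 12.53 tipM(mm) [-172.8  -59.    77.7] F [0.4 1.3 0.3] Fm [1.2 0.7] w 0.0 toolx az rel my deg -181.5
[-0.0023 -0.0013  0.0088]
```

```bash
python3 -m crank '[{"fingers":255,"dx":-0.003,"dy":-0.001,"dz":0.006,"roll":-1.5},{"fingers":255,"dx":0,"dy":0,"dz":0.003,"roll":0},{"fingers":255,"dx":0,"dy":0,"dz":0.002,"roll":0}]'
python3 -c "
from h import *
s,R,tip=st()"
```

```text
clock: 12.9
position: [0.4979, -0.1858, 0.2636]
eef_rot: [-1.483, 0.612, -0.615]
ft_force: [-4.3, -2.5, 1.8]
width: 0.003
clk 12.9 tipM(mm) [-161.8  -58.    81.6] F [-4.3 -2.5  1.8] Fm [-4.9  1.3] w 0.0 toolx az rel my deg -180.0
```

```bash
python3 -m crank '[{"fingers":255,"dx":0,"dy":0,"dz":0.002,"roll":0},{"fingers":255,"dx":0,"dy":0,"dz":0.002,"roll":0}]'
python3 -c "
from h import *
s,R,tip=st()"
```

```text
clock: 13.15
position: [0.4996, -0.1844, 0.2631]
eef_rot: [-1.488, 0.615, -0.613]
ft_force: [-12.5, -12.6, 6.5]
width: 0.006
clk 13.15 tipM(mm) [-160.6  -58.    81.1] F [-12.5 -12.6   6.5] Fm [-17.7  -0.1] w 0.01 toolx az rel my deg -180.0
```

```bash
python3 -m crank '[{"fingers":255,"dx":0,"dy":0,"dz":0.002,"roll":0},{"fingers":255,"dx":0,"dy":0,"dz":0.001,"roll":0}]'
python3 -c "
from h import *
s,R,tip=st()"
```

```text
clock: 13.4
position: [0.5007, -0.1837, 0.2631]
eef_rot: [-1.492, 0.617, -0.611]
ft_force: [-18.3, -17.6, 9.1]
width: 0.007
clk 13.4 tipM(mm) [-160.1  -58.2   81.2] F [-18.3 -17.6   9.1] Fm [-25.4   0.5] w 0.01 toolx az rel my deg -180.0
```

```bash
python3 -m crank '[{"fingers":255,"dx":0,"dy":0,"dz":0.002,"roll":0},{"fingers":255,"dx":0.001,"dy":0,"dz":0.001,"roll":0}]'
python3 -c "
from h import *
s,R,tip=st()"
```

```text
clock: 13.65
position: [0.5022, -0.1834, 0.2631]
eef_rot: [-1.496, 0.619, -0.609]
ft_force: [-27.2, -22.3, 15.0]
width: 0.002
clk 13.65 tipM(mm) [-159.6  -58.8   81.1] F [-27.2 -22.3  15. ] Fm [-35.    3.5] w 0.0 toolx az rel my deg -180.0
```

```bash
python3 -m crank '[{"fingers":255,"dx":0.001,"dy":0,"dz":0.001,"roll":0},{"fingers":255,"dx":0.001,"dy":0,"dz":0.001,"roll":0}]'
python3 -c "
from h import *
s,R,tip=st()"
```

```text
clock: 13.9
position: [0.5042, -0.1838, 0.2632]
eef_rot: [-1.497, 0.621, -0.606]
ft_force: [-29.2, -23.4, 20.1]
width: 0.006
clk 13.9 tipM(mm) [-158.9  -60.2   81.2] F [-29.2 -23.4  20.1] Fm [-37.2   4.1] w 0.01 toolx az rel my deg -180.0
```

```bash
python3 -m crank '[{"fingers":255,"dx":0.001,"dy":0,"dz":0,"roll":0},{"fingers":255,"dx":0.001,"dy":0,"dz":0,"roll":0}]'
python3 -c "
from h import *
s,R,tip=st()"; python3 knob.py k4
```

```text
clock: 14.15
position: [0.5082, -0.1839, 0.2636]
eef_rot: [-1.49, 0.616, -0.614]
ft_force: [-15.0, -14.2, 8.3]
width: 0.005
clk 14.15 tipM(mm) [-154.5  -63.9   81.6] F [-15.  -14.2   8.3] Fm [-20.6   0.6] w 0.0 toolx az rel my deg -180.1
clk 14.15 tipM(mm) [-154.5  -63.9   81.6] F [-15.  -14.2   8.3] Fm [-20.6   0.6] w 0.0 toolx az rel my deg -180.1
scene 34 ((1.3767335414886475, -4.394855499267578), (47.13512420654297, 10.293926239013672), 67.3082275390625)
```

```bash
python3 -m crank '[{"fingers":255,"dx":0,"dy":0,"dz":0.002,"roll":0},{"fingers":255,"dx":0,"dy":0,"dz":0.002,"roll":0}]'
python3 -c "
from h import *
s,R,tip=st()"
python3 -m crank '[{"fingers":255,"dx":0,"dy":0,"dz":-0.025,"roll":0},{"fingers":255,"dx":-0.01,"dy":-0.04,"dz":-0.02,"roll":0},{"fingers":255,"dx":-0.04,"dy":-0.03,"dz":-0.03,"roll":0},{"fingers":255,"dx":-0.03,"dy":0,"dz":-0.03,"roll":0},{"fingers":255,"dx":0,"dy":0,"dz":0,"roll":0}]'; python3 knob.py k5
```

```text
clock: 14.5
position: [0.5098, -0.1825, 0.2636]
eef_rot: [-1.496, 0.617, -0.611]
ft_force: [-25.8, -27.0, 13.6]
width: 0.005
clk 14.5 tipM(mm) [-153.6  -64.    81.6] F [-25.8 -27.   13.6] Fm [-37.3  -0.9] w 0.01 toolx az rel my deg -180.0
clock: 15.12
position: [0.38, -0.1952, 0.3326]
eef_rot: [-1.482, 0.614, -0.616]
ft_force: [0.5, -0.2, -0.3]
width: 0.005
clk 15.12 tipM(mm) [-251.6   19.   150.6] F [ 0.5 -0.2 -0.3] Fm [ 0.2 -0.5] w 0.01 toolx az rel my deg -180.1
top 82 ((0.28553247451782227, -0.6476421356201172), (39.91836929321289, 14.2694091796875), 74.37804412841797)
scene 74 ((-0.2693275809288025, 1.6676979064941406), (40.461830139160156, 15.496271133422852), 70.77198028564453)
```

View pics/top_k5.png

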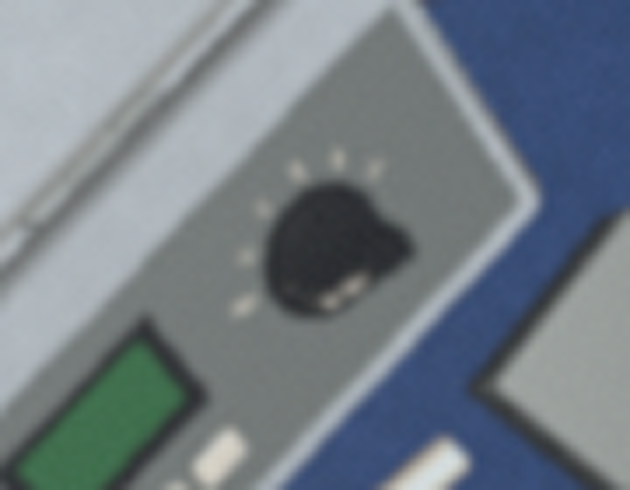

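The selector is at its end stop: the bar is at 74°, and the tip was stiff at 37 N. Now I'll go clockwise, pushing the pointer end uphill from its downhill side.

```bash
python3 -m crank '[{"fingers":255,"dx":0.024,"dy":0,"dz":0.048,"roll":0},{"fingers":255,"dx":0.024,"dy":0.01,"dz":0.045,"roll":0},{"fingers":255,"dx":0,"dy":0.03,"dz":0,"roll":0},{"fingers":255,"dx":0,"dy":0.02,"dz":0,"roll":0},{"fingers":255,"dx":0,"dy":0,"dz":0,"roll":0}]'
python3 -c "
from h import *
s,R,tip=st();print(delta(R,tip,(-150,-28.8,91)))"
```

```text
clock: 15.85
position: [0.4816, -0.1629, 0.2701]
eef_rot: [-1.482, 0.616, -0.609]
ft_force: [-0.5, -0.4, 0.1]
width: 0.004
clk 15.85 tipM(mm) [-157.2  -29.2   88.1] F [-0.5 -0.4  0.1] Fm [-0.6  0.1] w 0.0 toolx az rel my deg -180.0
[-0.0004 -0.0029  0.0072]
```

```bash
python3 -m crank '[{"fingers":255,"dx":0,"dy":-0.003,"dz":0.006,"roll":0},{"fingers":255,"dx":0,"dy":0,"dz":0.003,"roll":0},{"fingers":255,"dx":0,"dy":0,"dz":0.002,"roll":0}]'
python3 -c "
from h import *
s,R,tip=st()"
```

```text
clock: 16.23
position: [0.4878, -0.1577, 0.2754]
eef_rot: [-1.49, 0.617, -0.611]
ft_force: [-14.3, -15.1, -2.3]
width: 0.009
clk 16.23 tipM(mm) [-150.4  -30.6   93.4] F [-14.3 -15.1  -2.3] Fm [-20.8  -0.6] w 0.01 toolx az rel my deg -180.0
```

```bash
python3 -m crank '[{"fingers":255,"dx":0,"dy":0,"dz":0.002,"roll":0},{"fingers":255,"dx":0,"dy":0,"dz":0.002,"roll":0}]'
python3 -c "
from h import *
s,R,tip=st()"
```

```text
clock: 16.48
position: [0.4893, -0.1565, 0.2753]
eef_rot: [-1.495, 0.62, -0.609]
ft_force: [-23.2, -23.3, 2.0]
width: 0.004
clk 16.48 tipM(mm) [-149.6  -30.6   93.3] F [-23.2 -23.3   2. ] Fm [-32.9  -0.1] w 0.0 toolx az rel my deg -180.0
```

```bash
python3 -m crank '[{"fingers":255,"dx":0,"dy":0,"dz":0.0015,"roll":0},{"fingers":255,"dx":0,"dy":0,"dz":0.0015,"roll":0}]'
python3 -c "
from h import *
s,R,tip=st()"
```

```text
clock: 16.73
position: [0.4903, -0.1557, 0.2752]
eef_rot: [-1.499, 0.622, -0.608]
ft_force: [-30.3, -30.5, 4.5]
width: 0.001
clk 16.73 tipM(mm) [-149.2  -30.6   93.3] F [-30.3 -30.5   4.5] Fm [-43.   -0.1] w 0.0 toolx az rel my deg -180.0
```

The fingers' right corner is touching the bar close to its axis, so there is almost no lever. I'll back off, shift 13 mm left and push nearer the pointer tip.

```bash
python3 -m crank '[{"fingers":255,"dx":0,"dy":0,"dz":-0.015,"roll":0},{"fingers":255,"dx":-0.0125,"dy":0,"dz":0,"roll":0},{"fingers":255,"dx":0,"dy":0,"dz":0,"roll":0}]'
python3 -c "
from h import *
s,R,tip=st();print(delta(R,tip,(-150,-17.8,92)))"
```

```text
clock: 17.1
position: [0.4748, -0.1518, 0.2761]
eef_rot: [-1.482, 0.612, -0.614]
ft_force: [-0.2, -0.3, -0.5]
width: 0.003
clk 17.1 tipM(mm) [-153.8  -17.5   94.1] F [-0.2 -0.3 -0.5] Fm [-0.3 -0.1] w 0.0 toolx az rel my deg -180.0
[0.0003 0.0021 0.0038]
```

```bash
python3 -m crank '[{"fingers":255,"dx":0,"dy":0.002,"dz":0.003,"roll":0},{"fingers":255,"dx":0,"dy":0,"dz":0.003,"roll":0},{"fingers":255,"dx":0,"dy":0,"dz":0.002,"roll":0}]'
python3 -c "
from h import *
s,R,tip=st()"
```

```text
clock: 17.48
position: [0.4801, -0.1478, 0.2734]
eef_rot: [-1.487, 0.614, -0.612]
ft_force: [-8.8, -8.9, 4.6]
width: -0.001
clk 17.48 tipM(mm) [-148.2  -18.2   91.4] F [-8.8 -8.9  4.6] Fm [-12.5  -0. ] w -0.0 toolx az rel my deg -180.0
```

```bash
python3 -m crank '[{"fingers":255,"dx":0,"dy":0,"dz":0.002,"roll":0},{"fingers":255,"dx":0,"dy":0,"dz":0.001,"roll":0}]'
python3 -c "
from h import *
s,R,tip=st()"
```

```text
clock: 17.73
position: [0.4812, -0.1469, 0.2733]
eef_rot: [-1.49, 0.617, -0.61]
ft_force: [-14.7, -14.0, 7.4]
width: 0.005
clk 17.73 tipM(mm) [-147.5  -18.2   91.3] F [-14.7 -14.    7.4] Fm [-20.3   0.5] w 0.0 toolx az rel my deg -180.0
```

```bash
python3 -m crank '[{"fingers":255,"dx":0,"dy":0,"dz":0.001,"roll":0},{"fingers":255,"dx":0,"dy":0,"dz":0.001,"roll":0}]'
python3 -c "
from h import *
s,R,tip=st()"
```

```text
clock: 17.98
position: [0.4819, -0.1463, 0.2733]
eef_rot: [-1.493, 0.618, -0.61]
ft_force: [-19.5, -18.7, 10.3]
width: 0.001
clk 17.98 tipM(mm) [-147.1  -18.2   91.3] F [-19.5 -18.7  10.3] Fm [-27.    0.6] w 0.0 toolx az rel my deg -180.0
```

```bash
python3 -m crank '[{"fingers":255,"dx":0,"dy":0,"dz":0.001,"roll":0},{"fingers":255,"dx":0,"dy":0,"dz":0.001,"roll":0}]'
python3 -c "
from h import *
s,R,tip=st()"
```

```text
clock: 18.23
position: [0.4828, -0.1455, 0.2735]
eef_rot: [-1.495, 0.619, -0.609]
ft_force: [-23.8, -21.5, 13.9]
width: 0.002
clk 18.23 tipM(mm) [-146.4  -18.2   91.5] F [-23.8 -21.5  13.9] Fm [-32.    1.6] w 0.0 toolx az rel my deg -180.0
```

```bash
python3 -m crank '[{"fingers":255,"dx":0,"dy":0,"dz":0.001,"roll":0},{"fingers":255,"dx":0,"dy":0,"dz":0.001,"roll":0}]'
python3 -c "
from h import *
s,R,tip=st()"
```

```text
clock: 18.48
position: [0.4858, -0.1426, 0.2742]
eef_rot: [-1.487, 0.617, -0.613]
ft_force: [-1.7, -0.4, 1.0]
width: 0.004
clk 18.48 tipM(mm) [-140.7  -18.4   92.2] F [-1.7 -0.4  1. ] Fm [-1.5  0.9] w 0.0 toolx az rel my deg -180.1
```

```bash
python3 -m crank '[{"fingers":255,"dx":0,"dy":0,"dz":0.001,"roll":0}]'
python3 -c "
from h import *
s,R,tip=st()"
```

```text
clock: 18.6
position: [0.4868, -0.1399, 0.2728]
eef_rot: [-1.482, 0.617, -0.612]
ft_force: [-5.1, 1.5, 1.7]
width: 0.001
clk 18.6 tipM(mm) [-137.3  -16.8   90.8] F [-5.1  1.5  1.7] Fm [-2.6  4.7] w 0.0 toolx az rel my deg -180.1
```

```bash
python3 -m crank '[{"fingers":255,"dx":0,"dy":0,"dz":-0.009,"roll":0},{"fingers":255,"dx":0,"dy":0,"dz":0,"roll":0}]'
python3 knob.py k6
```

```text
clock: 18.85
position: [0.4811, -0.1466, 0.2733]
eef_rot: [-1.482, 0.613, -0.614]
ft_force: [-0.1, 0.2, -0.1]
width: 0.003
clk 18.85 tipM(mm) [-145.9  -18.2   91.3] F [-0.1  0.2 -0.1] Fm [0.1 0.2] w 0.0 toolx az rel my deg -180.0
scene 47 ((-0.764843225479126, 12.519903182983398), (26.01194953918457, 30.26475715637207), 43.33625411987305)
```

View pics/scene_k6.png

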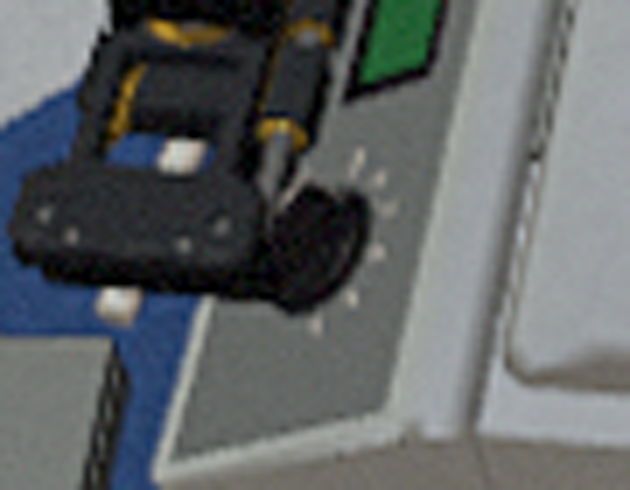

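```bash
python3 -m crank '[{"fingers":255,"dx":0.001,"dy":-0.002,"dz":0.003,"roll":0},{"fingers":255,"dx":0.0015,"dy":0,"dz":0.0015,"roll":0},{"fingers":255,"dx":0.0015,"dy":0,"dz":0.0015,"roll":0}]'
python3 -c "
from h import *
s,R,tip=st()"
```

```text
clock: 19.32
position: [0.487, -0.1448, 0.2747]
eef_rot: [-1.484, 0.618, -0.609]
ft_force: [-13.0, -0.6, 7.4]
width: 0.003
clk 19.32 tipM(mm) [-141.1  -20.2   92.7] F [-13.   -0.6   7.4] Fm [-9.6  8.7] w 0.0 toolx az rel my deg -180.0
```

```bash
python3 -m crank '[{"fingers":255,"dx":0.0015,"dy":0,"dz":0.0015,"roll":0},{"fingers":255,"dx":0.001,"dy":0,"dz":0.001,"roll":0}]'
python3 -c "
from h import *
s,R,tip=st()"
```

```text
clock: 19.58
position: [0.4888, -0.1449, 0.2745]
eef_rot: [-1.486, 0.623, -0.604]
ft_force: [-24.3, -1.2, 16.4]
width: 0.005
clk 19.57 tipM(mm) [-140.6  -20.6   92.5] F [-24.3  -1.2  16.4] Fm [-18.   16.4] w 0.01 toolx az rel my deg -180.0
```

```bash
python3 -m crank '[{"fingers":255,"dx":0.001,"dy":0,"dz":0.001,"roll":0},{"fingers":255,"dx":0.001,"dy":0,"dz":0.001,"roll":0}]'
python3 -c "
from h import *
s,R,tip=st()"
```

```text
clock: 19.82
position: [0.4903, -0.1448, 0.2744]
eef_rot: [-1.488, 0.627, -0.599]
ft_force: [-33.4, -0.8, 23.4]
width: 0.01
clk 19.82 tipM(mm) [-140.2  -20.8   92.4] F [-33.4  -0.8  23.4] Fm [-24.2  23.1] w 0.01 toolx az rel my deg -180.0
```

```bash
python3 -m crank '[{"fingers":255,"dx":0.001,"dy":0,"dz":0.001,"roll":0},{"fingers":255,"dx":0.0005,"dy":0,"dz":0.0005,"roll":0}]'
python3 -c "
from h import *
s,R,tip=st()"
```

```text
clock: 20.08
position: [0.4913, -0.1449, 0.2743]
eef_rot: [-1.489, 0.63, -0.596]
ft_force: [-40.6, -0.5, 28.9]
width: 0.006
clk 20.07 tipM(mm) [-140.   -21.    92.4] F [-40.6  -0.5  28.9] Fm [-29.   28.4] w 0.01 toolx az rel my deg -179.9
```

```bash
python3 -m crank '[{"fingers":255,"dx":0.001,"dy":0,"dz":0.001,"roll":0}]'
python3 -c "
from h import *
s,R,tip=st()"
```

```text
clock: 20.2
position: [0.4923, -0.1449, 0.2744]
eef_rot: [-1.49, 0.631, -0.595]
ft_force: [-44.5, 0.2, 36.6]
width: 0.007
clk 20.2 tipM(mm) [-139.5  -21.4   92.5] F [-44.5   0.2  36.6] Fm [-31.3  31.6] w 0.01 toolx az rel my deg -180.0
```

The 37 N vertical load is friction from the bar rising along the fingers. I'll let the tool rise with it, along the panel's slope.

```bash
python3 -m crank '[{"fingers":255,"dx":0,"dy":-0.002,"dz":0,"roll":0},{"fingers":255,"dx":0,"dy":-0.002,"dz":0,"roll":0}]'
python3 -c "
from h import *
s,R,tip=st()"
```

```text
clock: 20.45
position: [0.4955, -0.1443, 0.2769]
eef_rot: [-1.484, 0.621, -0.606]
ft_force: [-8.1, 1.6, -6.0]
width: 0.006
clk 20.45 tipM(mm) [-135.   -25.1   94.9] F [-8.1  1.6 -6. ] Fm [-4.6  6.9] w 0.01 toolx az rel my deg -180.0
```

```bash
python3 -m crank '[{"fingers":255,"dx":0,"dy":-0.002,"dz":0,"roll":0}]'
python3 -c "
from h import *
s,R,tip=st()"
```

```text
clock: 20.58
position: [0.4957, -0.1439, 0.2785]
eef_rot: [-1.482, 0.621, -0.606]
ft_force: [-6.4, 2.7, -6.2]
width: 0.008
clk 20.57 tipM(mm) [-134.3  -24.9   96.5] F [-6.4  2.7 -6.2] Fm [-2.6  6.5] w 0.01 toolx az rel my deg -180.0
```

Snapped to click 2, and the contact position matches. For the last click I'll push mainly right in small steps.

```bash
python3 -m crank '[{"fingers":255,"dx":0.0015,"dy":0,"dz":0,"roll":0},{"fingers":255,"dx":0.001,"dy":0,"dz":0,"roll":0}]'
python3 -c "
from h import *
s,R,tip=st()"
```

```text
clock: 20.82
position: [0.4968, -0.1447, 0.2782]
eef_rot: [-1.481, 0.624, -0.602]
ft_force: [-14.4, 7.6, 2.2]
width: 0.008
clk 20.82 tipM(mm) [-134.2  -25.4   96.2] F [-14.4   7.6   2.2] Fm [-4.8 15.5] w 0.01 toolx az rel my deg -180.0
```

```bash
python3 -m crank '[{"fingers":255,"dx":0.001,"dy":0,"dz":0,"roll":0},{"fingers":255,"dx":0.001,"dy":0,"dz":0,"roll":0}]'
python3 -c "
from h import *
s,R,tip=st()"
```

```text
clock: 21.08
position: [0.4976, -0.1453, 0.2781]
eef_rot: [-1.48, 0.627, -0.598]
ft_force: [-19.2, 12.6, 7.2]
width: 0.005
clk 21.07 tipM(mm) [-134.2  -25.7   96.1] F [-19.2  12.6   7.2] Fm [-4.7 22.5] w 0.0 toolx az rel my deg -180.0
```

```bash
python3 -m crank '[{"fingers":255,"dx":0.001,"dy":0,"dz":0,"roll":0}]'
python3 -c "
from h import *
s,R,tip=st()"
```

```text
clock: 21.2
position: [0.4983, -0.1457, 0.2782]
eef_rot: [-1.48, 0.627, -0.598]
ft_force: [-17.6, 14.7, 11.4]
width: 0.004
clk 21.2 tipM(mm) [-133.9  -26.3   96.3] F [-17.6  14.7  11.4] Fm [-2.1 22.8] w 0.0 toolx az rel my deg -180.0
```

```bash
python3 -m crank '[{"fingers":255,"dx":0.001,"dy":-0.001,"dz":0,"roll":0}]'
python3 -c "
from h import *
s,R,tip=st()"
```

```text
clock: 21.32
position: [0.5002, -0.1465, 0.2796]
eef_rot: [-1.478, 0.623, -0.603]
ft_force: [-9.5, 15.1, 1.0]
width: 0.007
clk 21.32 tipM(mm) [-132.5  -29.1   97.6] F [-9.5 15.1  1. ] Fm [ 3.9 17.4] w 0.01 toolx az rel my deg -180.0
```

```bash
python3 -m crank '[{"fingers":255,"dx":0,"dy":0,"dz":0,"roll":0}]'
python3 -c "
from h import *
s,R,tip=st()"
```

```text
clock: 21.45
position: [0.5004, -0.1464, 0.2797]
eef_rot: [-1.478, 0.623, -0.603]
ft_force: [-10.4, 13.2, 3.1]
width: 0.002
clk 21.45 tipM(mm) [-132.2  -29.2   97.7] F [-10.4  13.2   3.1] Fm [ 2.  16.7] w 0.0 toolx az rel my deg -180.0
```

```bash
python3 -m crank '[{"fingers":255,"dx":0.001,"dy":0,"dz":0,"roll":0}]'
python3 -c "
from h import *
s,R,tip=st()"
```

```text
clock: 21.58
position: [0.5008, -0.1468, 0.2797]
eef_rot: [-1.477, 0.624, -0.601]
ft_force: [-13.1, 16.7, 5.3]
width: 0.001
clk 21.57 tipM(mm) [-132.2  -29.4   97.7] F [-13.1  16.7   5.3] Fm [ 2.5 21.1] w 0.0 toolx az rel my deg -180.0
```

```bash
python3 -m crank '[{"fingers":255,"dx":0.001,"dy":0,"dz":0,"roll":0}]'
python3 -c "
from h import *
s,R,tip=st()"
```

```text
clock: 21.7
position: [0.5012, -0.1471, 0.2796]
eef_rot: [-1.477, 0.626, -0.6]
ft_force: [-14.9, 18.3, 9.6]
width: 0.005
clk 21.7 tipM(mm) [-132.2  -29.5   97.6] F [-14.9  18.3   9.6] Fm [ 2.4 23.5] w 0.01 toolx az rel my deg -180.0
```

It is stiff again, which could mean the bar is in click 3 and I'm pressing near the axis. I'll back off left, lift clear and look.

```bash
python3 -m crank '[{"fingers":255,"dx":-0.015,"dy":0,"dz":0,"roll":0},{"fingers":255,"dx":-0.02,"dy":-0.04,"dz":-0.01,"roll":0},{"fingers":255,"dx":-0.02,"dy":-0.03,"dz":-0.05,"roll":0},{"fingers":255,"dx":0,"dy":0,"dz":-0.06,"roll":0},{"fingers":255,"dx":0,"dy":0,"dz":0,"roll":0}]'; python3 knob.py k7
```

```text
clock: 22.32
position: [0.3785, -0.1991, 0.3533]
eef_rot: [-1.483, 0.615, -0.62]
ft_force: [0.4, -0.2, -0.8]
width: 0.006
clk 22.32 tipM(mm) [-255.6   16.8  171.3] F [ 0.4 -0.2 -0.8] Fm [ 0.2 -0.4] w 0.01 toolx az rel my deg -180.3
top 79 ((1.807394027709961, -0.6288928985595703), (13.029855728149414, 40.76396560668945), 76.18248748779297)
scene 58 ((0.8758144378662109, 0.8331079483032227), (11.802007675170898, 40.01209259033203), 80.80644226074219)
```

View pics/top_k7.png

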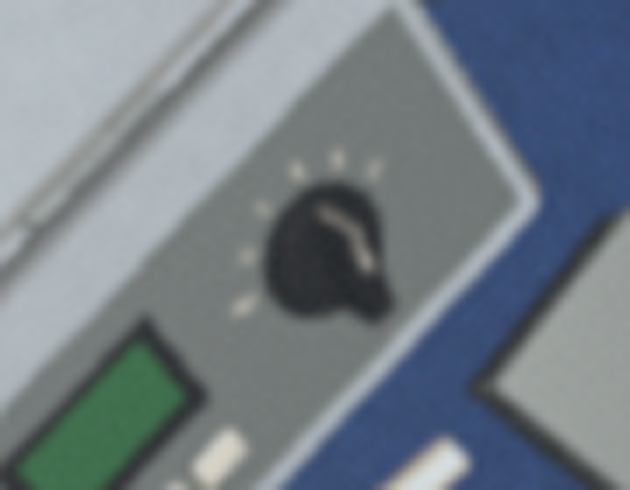

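View pics/scene_k7.png

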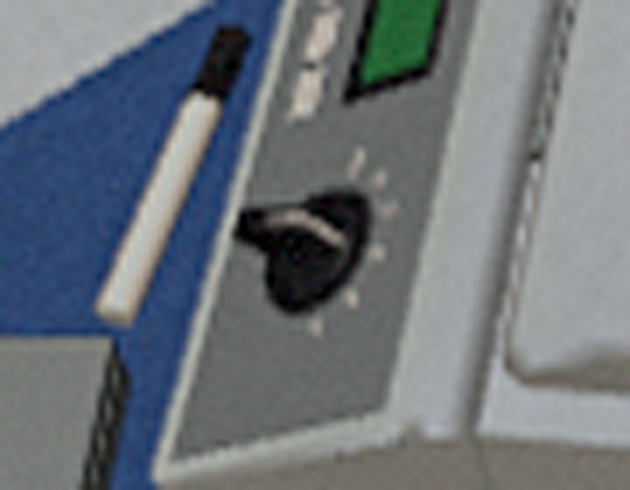

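The bar now reads about 14° right of up-slope in the top view, which fits click 3. I'll average a few frames and check the lid and the bystanders.

Run:
```python
from h import *
from bench import arm
for n in ("top","scene"):
    A=[]
    for i in range(5):
        f=arm.grab_frame(n);P=cloud(f);rel=P-PO;a=rel@px;w=rel@py;h=rel@pn
        k=(h>.018)&(h<.032)&(np.hypot(a,w)<.032);C=np.c_[a[k],w[k]]; C=C-C.mean(0)
        v=np.linalg.svd(C,full_matrices=False)[2][0]; A.append(np.degrees(np.arctan(v[1]/v[0])))
    print(n,"bar deg left of up",np.round(A,1))
    f0=load(n+"0"); g=cv2.absdiff(f["frame"],f0["frame"]).max(-1)
    cv2.imwrite(f"pics/diff_{n}.png",np.hstack([g*3])); cv2.imwrite(f"pics/end_{n}.png",f["frame"][:,:,::-1])
P=cloud(f);m=(P-C0)@mx;l=(P-C0)@my
k=(abs(l)<.09)&(m>-.03)&(m<.14)&(P[...,2]>.1)&(P[...,2]<.3);print("lid",np.polyfit(m[k],P[k][:,2],1))
```

```text
top bar deg left of up [-12.7 -12.5 -13.3 -12.3 -13.5]
scene bar deg left of up [-10.3  -9.8  -9.8 -10.3 -10.8]
lid [0.00681167 0.14989981]
```

View pics/diff_scene.png

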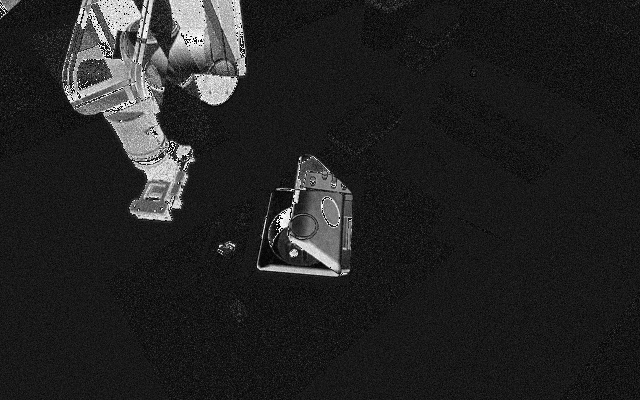

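View pics/diff_top.png

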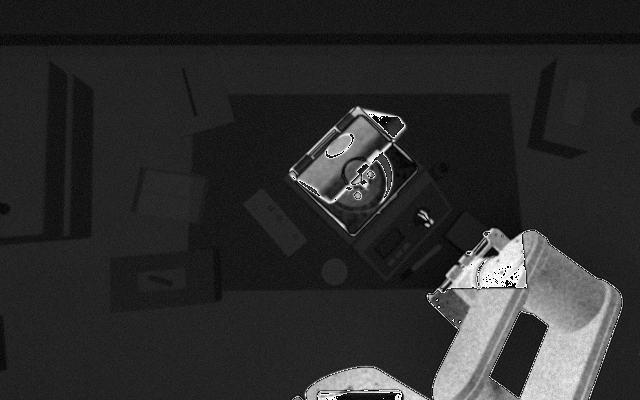

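The diffs show only the lid, the selector at (226,248) and the arm changed. I'll check the bar estimator against the starting frames, where it was in click 2.

Run:
```python
from h import *
for n in ("top0","scene0"):
    f=load(n);P=cloud(f);rel=P-PO;a=rel@px;w=rel@py;h=rel@pn
    for lo in(.018,.021):
        k=(h>lo)&(h<.032)&(np.hypot(a,w)<.032);C=np.c_[a[k],w[k]]; C=C-C.mean(0)
        v=np.linalg.svd(C,full_matrices=False)[2][0]; print(n,lo,np.degrees(np.arctan(v[1]/v[0])))
```

```text
top0 0.018 14.279724477915526
top0 0.021 14.224836257242263
scene0 0.018 16.599647719497536
scene0 0.021 15.163315215210018
```

```bash
python3 -c "
from h import *
from bench import arm
st(); print(arm.close_job())"
```

```text
clk 22.93 tipM(mm) [-252.3   17.8  170.1] F [-0.2 -0.2 -0.5] Fm [-0.3 -0. ] w 0.0 toolx az rel my deg -180.0
the job is handed in; nothing more can be done
None
```

The lid is shut and the selector is resting in the third click from its anticlockwise stop. I handed the job in at 22.9 s with the arm clear of everything.

- **Lid:** I pushed it down with the closed fingers until it sat firm on the deck. The depth check shows its top flat at 150 mm (slope 0.007).
- **Selector to the stop:** it started in click 2. The first two pushes anticlockwise stopped short at click 1. The third reached the stop, with the bar at 71–74° left of up-slope and 37 N on the stiff fingertip.
- **Selector to click 3:** one clockwise push too near the axis did not turn it. Pushing the pointer end then moved it one click at a time to the third.
- **Final angle:** the top view reads about 13° right of up-slope and the scene view about 10°, against 15° nominal. The two views disagree a little, and the selector may sit a few degrees short of centre. It is still well inside click 3 and stayed put over repeated frames.
- **Rest of the bench:** comparing before and after pictures shows only the lid, selector and arm changed. The highest wrist force I saw was about 58 N.

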